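# Probe the carbon sample panel on its sloping rest

## Task

Gently lay the carbon sample panel on the narrow cork-faced sloping rest, ring side up, lying flat and in line with it, centred across it, with its lower end up against the stop, and let go of it. Then take the pen probe from its stand and gently hold its tip inside the painted ring, square to the panel, with the sprung tip pressed about halfway in, never hard. Finish still holding the probe there, touching the panel with nothing else, and leave the bottle, the brush and the pot alone.

Things in the scene. Friction and masses are not known exactly. Their poses are not given: they have to be found in the camera images.
- panel: Loose flat sample panel, 120 x 50 x 14 mm, black carbon skins over a pale foam core, about 90 g, lying on the bench ring side up. Origin: centre of its underside. x along its 120 mm length towards the ring end, y across its 50 mm width, z up out of the ringed face (14 mm above the origin). Either end may be the lower one on the rest.
- spot (a point): Centre of the thin white ring (inner diameter 20 mm, with a small white centre dot) painted on the panel's top face, on its centre line, 30 mm from the panel's middle and 30 mm from one end. Axes as the panel.
- rest: The plywood stand carrying the sloping deck (fixed): foot 150 x 100 x 12 mm, two posts 36 mm wide. Origin: centre of the foot's underside; x is the horizontal uphill direction.
- deck: Sloping deck of the rest, cork-faced plywood 125 mm long, 40 wide, 12 thick, at 20 degrees, low end 70 mm and high end 113 mm above the bench. Origin: on the cork at its low end, midway across, where it meets the stop (a strip 40 mm wide, 8 thick, 12 above the cork). x runs up the slope, y across, z square out of the cork. A panel against the stop has its middle at x = 60 mm.
- stand: Fixed aluminium block, 80 x 80 x 60 mm high, with an upright 19 mm round hole through its middle; the probe hangs in it. Origin: centre of its underside.
- probe: Loose pen probe, 165 g: grey square grip 28 x 28 x 75 mm, below it a round nose 16 mm thick, 34 long, then the thin sprung tip. Stands upright, its grip's lower shoulder on the stand's top, nose and tip free in the hole: draw it up 55 mm to clear. Origin: centre of that shoulder; z from tip to grip (grip z = 0 to 75 mm), x, y square to its flats, within 0.1 rad of the stand's sides.
- tip (a point): Rounded end of the probe's steel tip (6 mm in diameter), on the probe's axis, 50 mm below the shoulder (16 mm beyond the nose) when out; moves with the tip.
- plunger (a joint): How far the sprung tip is pressed into the probe, in m: 0 fully out, 0.010 fully in. Spring: about 2 N to start it moving, 4.5 N at halfway, 7 N fully in; beyond that it is rigid.
- bottle: Bystander: brown glass bottle, 62 mm in diameter, 200 mm high, standing. Origin: centre of its underside.
- brush: Bystander: paint brush lying on the bench beyond the rest. Origin: its underside, about the middle.
- pot: Bystander: white plastic mixing pot, 72 mm rim, 75 mm high, standing. Origin: centre of its underside.
There are look-alikes about, which are no part of the job. What is shaped like the stand but orange, pink or purple is not meant.

How it is judged:
By the outcome, as a careful person would: the job done as asked, in the order asked, and still so for the second after the job is handed in, while the arm keeps its last pose, push and grip.
It also fails if it takes over 64 s, if anything falls off the work surface, if the arm or the gripper's body presses on something with over 40 N, if the wrist force passes 120 N, or if a joint passes its speed limit or range.

## Robot

A 6-joint arm with a two-finger parallel gripper is mounted at the origin on the work surface. World frame = base frame: x ahead of the robot, y to its left, z up, the work surface at z = 0. Lengths are in m, angles in rad, forces in N, time in s.
With the tool pointing down it reaches from about 0.35 to 0.875 m from the base axis. Payload 4.2 kg.
Tool frame: the origin (TCP) lies midway between the tips of the shut fingers; the grasp point (between the pads) lies 19 mm behind it (robot.grip_point_offset is the distance from the TCP to the grasp point, in m); y points along the fingers, x is the direction in which the jaws open and shut, and the axes are right-handed (so a half turn about y gives the same grasp; the last joint's range is limited). The gripper opens to 85 mm and grips with 20 to 120 N. Pads are 22 mm wide; open, the fingers measure 114 mm over their backs; the gripper's body (76 mm by 85 mm) begins 54 mm behind the grasp point. The pads swing forward as they close: fully open they stand 13 mm farther back than shut.
Start: joints at [1.582, 0.385, 0.008, 0, -1.194, -0.259], TCP at [0.153, 0.606, 0.231] pointing down, gripper open.
Joint ranges: [-3.14, 3.14], [-1.21, 2.06], [-1.07, 1.41], [-3.16, 2.05], [-2.99, -0.16], [-3.1, 3.1]. Speed limits (rad/s): [2.79, 2.79, 3.14, 3.14, 3.14, 3.14].

## Interface

Orientations are given as [roll, pitch, yaw] about the fixed x, y, z axes, in that order (R = Rz(yaw) Ry(pitch) Rx(roll)).
In Python, from bench import robot gives the robot as it stands. The module is installed in compiled form; this text tells all that it offers.
- The arm moves only by the tool apply_moves, never from a script. Its argument "steps" is a list of rows, each an object of numbers: "tx", "ty", "tz": the shift along the tool's x, y, z in mm; "rx", "ry", "rz": the turn, a rotation vector about the tool's x, y, z in degrees; "jaw": the opening in per cent of the stroke, from 0 (shut) to 100 (fully open). In form: [{"tx": .., "ty": .., "tz": .., "rx": .., "ry": .., "rz": .., "jaw": ..}, ...]. A call has 1 to 20 rows; each row shifts and turns the commanded pose from where the row before left it, along the tool's axes as they then stand; what a row does not reach is not made up. A row lasts 1/10 s, in which the tool goes at most 50 mm and 8.59 degrees, less where a joint would pass 70% of its speed; a pose out of reach is approached as far as the arm can. A call is refused whole if a number of a shift passes 50 or a number of a turn 8.59, either way. A call with a gripper value outside its range is refused whole. The fingers move at their own pace and stop on an object; "force" is the grip in N (left out, the last holds). Time passes only in rows, so rows that do not move let the fingers close. It gives the time, the measured TCP pose, the force and the opening at its end, in the units of the state.
- robot.read_state(): the state, without advancing time (a new reading comes with each control period).
- robot.grab_frame(name): name is "scene" or "top"; returns a dict with "color" (480x640x3 uint8, red, green, blue), "depth" (480x640 float32, m along the optical axis (not along the pixel's ray), 0 where there is no reading), "fx", "fy", "cx", "cy" (pixels), "world_to_cam" (4x4, takes a point from world to camera coordinates). Camera axes: x right, y up, looking along -z (the intrinsics and any distortion apply to the point x, -y, -z); pixel columns grow to the right and rows downward; lengths in m; the calibration is good to about 2 mm. A picture is of the moment at which its call begins.
- robot.finish_job(): hands the job in, once; it reports no verdict.
Trained networks look in the newest picture that a camera, given by its name, has taken for a name from the list of things; names that differ only in an ending like _2 or _b are one class to them, and where a whole thing is asked for, a point or a joint stands for the part that bears it (a point fixed in the world has none). Each returns a list of dicts, best first, with "score" (0 to 1); they miss things now and then, are a little off and sometimes report something else, mostly with a low value. They report only what shows in the picture. A call takes as long as a camera call. They do not tell look-alikes from the thing itself.
- robot.look_for(label, camera): "xyz" ([x, y, z] in m, in world coordinates, good to about 4 mm: the middle of the surface that is visible of it).
The state is a dict: "time_s": time; "joints": joint angles; "dq": joint speeds; "joint_torque": joint torques, N m; "ee_pos": TCP position; "orientation": TCP orientation; "contact_force": force on the tool from outside, world axes, zero at the start; "wrist_torque": the same for the moment, N m; "finger_gap": finger opening in m.
Only numpy, scipy, OpenCV 4.12 (cv2) and the standard library are available. Lean on these libraries where they do the work, as an engineer would, in place of code of your own. Each camera call takes 0.05 s, during which the arm holds its last target. There are 200 camera calls.

## Working session

There is one attempt and no reset: what is moved stays moved. The work goes in short steps, Python scripts to look and compute and a tool call to move; the robot and the scene stay as the last step left them, time stands still between calls to the robot, and variables do not carry over. Pictures are saved under pics/ and viewed, about 8 in all and at most 12, crops included, and the job is handed in when it is done.

Besides the shell and the picture viewer there is one more tool, called after "Emit:" as name(argument=value, ...), one argument or row to a line, values as JSON. apply_moves: Moves the arm, as the interface text tells. Its arguments: {"type":"object","properties":{"steps":{"type":"array"},"force":{"type":"number"}},"required":["steps"]}

```bash
mkdir -p pics; cat > h.py <<'E'
import numpy as np, cv2
from bench import robot
from scipy.spatial.transform import Rotation as R
def grab(n):
    f=robot.grab_frame(n); return f
def save(f,name,box=None,scale=1):
    im=f["color"]
    if box: im=im[box[1]:box[3],box[0]:box[2]]
    if scale!=1: im=cv2.resize(im,None,fx=scale,fy=scale,interpolation=cv2.INTER_CUBIC)
    cv2.imwrite("pics/"+name,im[:,:,::-1])
def pt(f):
    d=f["depth"]; v,u=np.mgrid[0:480,0:640]
    p=np.stack([(u-f["cx"])/f["fx"]*d,-(v-f["cy"])/f["fy"]*d,-d,np.ones_like(d)],-1)
    P=p@np.linalg.inv(f["world_to_cam"]).T
    P=P[...,:3]; P[d==0]=np.nan; return P
def px(f,p):
    c=f["world_to_cam"]@np.r_[p,1]; return f["cx"]-f["fx"]*c[0]/c[2], f["cy"]+f["fy"]*c[1]/c[2]
def tool():
    s=robot.read_state(); return np.array(s["ee_pos"]),R.from_euler("xyz",s["orientation"]).as_matrix(),s
E
python3 - <<'E'
from h import *
print(robot.read_state(), robot.grip_point_offset)
a=grab("scene");b=grab("top")
save(a,"scene0.png");save(b,"top0.png")
for f in(a,b): print({k:f[k] for k in f if k not in("color","depth")})
for l in "panel spot rest deck stand probe bottle brush pot".split():
  for c in("scene","top"):
    print(l,c,[(np.round(r["xyz"],3).tolist(),round(r["score"],2)) for r in robot.look_for(l,c)])
E
```

```text
{'time_s': 0.0, 'joints': array([ 1.58161028e+00,  3.85525649e-01,  6.60469498e-03, -4.82474217e-04,
       -1.19399309e+00, -2.58635450e-01]), 'dq': array([-0.0005453 ,  0.00177887,  0.00061778,  0.00047415,  0.00030618,
       -0.00082755]), 'joint_torque': array([-5.06738979e-04, -3.92285299e+01,  1.88403815e+01,  4.18626264e+00,
       -4.56544323e-03, -3.11189048e-06]), 'ee_pos': array([0.15312939, 0.60534021, 0.23023442]), 'orientation': array([-1.57068803, -0.00216197, -1.81879595]), 'contact_force': array([-0.08617287,  0.54165437, -0.53870669]), 'wrist_torque': array([0.0200331 , 0.01827574, 0.01622382]), 'finger_gap': 0.08543734458391322} 0.0187
{'fx': 542.9051763271007, 'fy': 542.9051763271007, 'cx': 323.2931305901137, 'cy': 229.83726748152378, 'world_to_cam': array([[-0.83789298,  0.54558932,  0.01636013,  0.49854294],
       [-0.41296657, -0.65324606,  0.6346087 ,  0.19857288],
       [ 0.35692292,  0.52497798,  0.77266043, -1.62469058],
       [ 0.        ,  0.        ,  0.        ,  1.        ]])}
{'fx': 482.10350213679294, 'fy': 482.10350213679294, 'cx': 316.729260805
[... 771 characters left out ...]
.405, -0.312, 0.058], 0.69), ([0.699, -0.234, 0.056], 0.67), ([0.563, -0.378, 0.054], 0.61), ([0.708, 0.376, 0.123], 0.34)]
stand top [([0.688, -0.245, 0.056], 0.95), ([0.526, -0.24, 0.061], 0.82), ([0.398, -0.161, 0.061], 0.64), ([0.396, -0.325, 0.053], 0.59), ([0.549, -0.384, 0.061], 0.57)]
probe scene [([0.546, -0.241, 0.113], 0.61)]
probe top [([0.54, -0.244, 0.136], 0.91)]
bottle scene [([0.708, 0.377, 0.128], 0.69)]
bottle top [([0.689, 0.348, 0.124], 0.82), ([0.519, -0.007, 0.09], 0.37)]
brush scene [([0.732, -0.013, 0.016], 0.98)]
brush top [([0.721, -0.017, 0.016], 0.83)]
pot scene [([0.543, -0.242, 0.112], 0.64), ([0.692, -0.376, 0.05], 0.59)]
pot top [([0.689, -0.4, 0.044], 0.69)]
```

View pics/scene0.png

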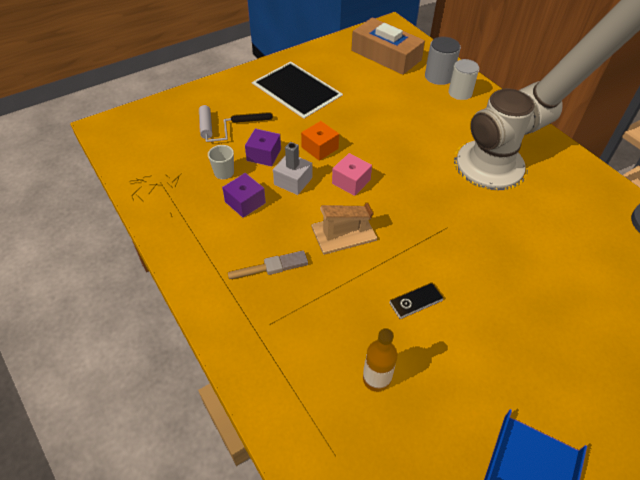

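View pics/top0.png

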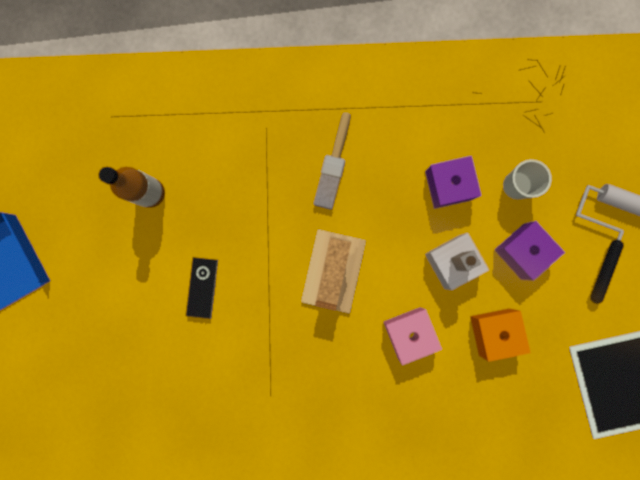

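Scene view: the panel is at (417,300) with its ring at (406,303), the sloped rest at (345,228), and the grey stand with the probe at (292,170). The coloured look-alike blocks stand around the stand. The top view agrees: panel (202,288), rest (333,272), probe (465,260). Next I'll measure from depth.

```bash
cat >> h.py <<'E'
def rect(q):
    (c,s,a)=cv2.minAreaRect((q*1000).astype(np.float32)); return np.round(c,1),np.round(s,1),round(a,1)
def big(m):
    n,l,st,_=cv2.connectedComponentsWithStats(m.astype(np.uint8)); 
    return l==1+np.argmax(st[1:,4])
E
python3 - <<'E'
from h import *
for n in("scene","top"):
    f=grab(n);P=pt(f);C=f["color"].astype(int);X,Y,Z=P[...,0],P[...,1],P[...,2]
    near=lambda c,r:(abs(X-c[0])<r)&(abs(Y-c[1])<r)
    print(n,"bench z",np.nanmedian(Z[near((.45,.15),.05)]))
    m=big(near((.48,.255),.11)&(Z>.008)&(Z<.03)); print("panel",rect(P[m][:,:2]),np.median(Z[m]))
    w=m&(C.min(-1)>150); w2=big(w); print("ring", rect(P[w2][:,:2]), P[w2].mean(0))
    m=big(near((.52,0),.11)&(Z>.008)&(Z<.02)); print("foot",rect(P[m][:,:2]),np.median(Z[m]))
    m=near((.52,0),.09)&(Z>.066)&(Z<.16); m=big(m); Q=P[m]
    # robust plane
    k=np.ones(len(Q),bool)
    for _ in range(15):
        A=np.c_[Q[k][:,:2],np.ones(k.sum())]; p=np.linalg.lstsq(A,Q[k][:,2],rcond=None)[0]
        r=Q[:,2]-np.c_[Q[:,:2],np.ones(len(Q))]@p; k=abs(r)<.003
    g=np.hypot(*p[:2]); print("deck plane",p,"slope deg",np.degrees(np.arctan(g)),"uphill yaw",np.degrees(np.arctan2(p[1],p[0])),"inl",k.mean())
    print(" deck rect",rect(Q[k][:,:2]),"z",np.percentile(Q[k][:,2],[1,99]))
    print(" above plane(stop)",Q[r>.006].mean(0),(r>.006).sum(), "max",Q[:,2].max())
    m=big(near((.545,-.243),.06)&(Z>.053)&(Z<.067)); print("stand",rect(P[m][:,:2]),np.median(Z[m]))
    m=near((.545,-.243),.05)&(Z>.128)&(Z<.145); print("probe top",rect(P[m][:,:2]),np.median(Z[m]),m.sum())
    m=near((.545,-.243),.05)&(Z>.07)&(Z<.145); print("probe all",rect(P[m][:,:2]))
    save(f,n+"1.png",(270,130,400,260) if n=="scene" else (290,220,500,320),4 if n=="scene" else 3.5)
E
```

```text
scene bench z 0.0012415695366283508
panel (array([496.3, 256.4]), array([ 53.8, 122.4]), 83.0) 0.014658842446593101
ring (array([525. , 240.1]), array([2.9, 0. ]), -176.6) [0.52495546 0.24008088 0.01268206]
foot (array([524.2,  -7.9]), array([103.5, 154.5]), 73.4) 0.012966611734228195
deck plane [ 0.34447635 -0.06750123 -0.08863251] slope deg 19.342480725974298 uphill yaw -11.086810618428837 inl 0.5927770859277709
 deck rect (array([518.8, -11.1]), array([ 45. , 128.9]), 75.9) z [0.07008216 0.11352939]
 above plane(stop) [0.46282985 0.00426768 0.08186655] 52 max 0.11633809006986051
stand (array([ 536.2, -250.8]), array([87. , 83.8]), 27.7) 0.06081647067103957
probe top (array([ 535.5, -250.1]), array([32.2, 32.3]), 27.5) 0.13533724386910517 101
probe all (array([ 536.3, -249.7]), array([34.1, 32.3]), 27.5)
top bench z 0.0006347623660006851
panel (array([494.3, 255. ]), array([ 51.9, 120.5]), 82.0) 0.014621286918391263Traceback (most recent call last):
  File "<stdin>", line 7, in <module>
  File "h.py", line 24, in big
    return l==1+np.argmax(st[1:,4])
                ~~~~~~~~~^^^^^^^^^^
    return _wrapfunc(a, 'argmax', axis=axis, out=out, **kwds)
    return bound(*args, **kwds)
ValueError: attempt to get argmax of an empty sequence
```

View pics/scene1.png

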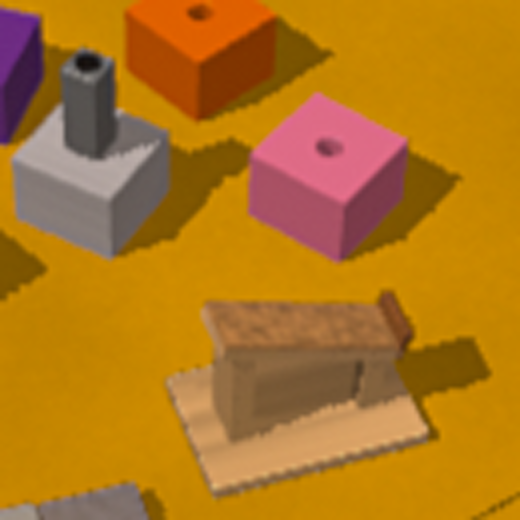

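Close crop: the deck's high end is at its left, the far (+x) side. The stop is at the right end, nearer the robot. The probe stands in the grey block.

```bash
python3 - <<'E'
from h import *
for n in("top","scene"):
    f=grab(n);P=pt(f);C=f["color"].astype(int);X,Y,Z=P[...,0],P[...,1],P[...,2]
    near=lambda c,r:(abs(X-c[0])<r)&(abs(Y-c[1])<r)
    w=near((.525,.25),.025)&(C.min(-1)>110)&(Z>.008); print(n,"ring",rect(P[w][:,:2]),w.sum(),P[w].mean(0))
    m=big(near((.52,0),.11)&(Z>.008)&(Z<.02)); print("foot",rect(P[m][:,:2]),np.median(Z[m]))
    m=near((.52,0),.09)&(Z>.066)&(Z<.16); m=big(m); Q=P[m]
    # region central of deck, by plane z range
    k=abs(Q[:,2]-(.0735+.36*(Q[:,0]-.466)))<.010
    for _ in range(15):
        A=np.c_[Q[k][:,:2],np.ones(k.sum())]; p=np.linalg.lstsq(A,Q[k][:,2],rcond=None)[0]
        r=Q[:,2]-np.c_[Q[:,:2],np.ones(len(Q))]@p; k=abs(r)<.0035
    g=np.hypot(*p[:2]); print("plane",p,"slope",np.degrees(np.arctan(g)),"yaw",np.degrees(np.arctan2(p[1],p[0])),"inl",k.mean())
    print(" deck rect",rect(Q[k][:,:2]),"z",np.percentile(Q[k][:,2],[1,99]))
    print(" stop",Q[r>.006].mean(0),(r>.006).sum(),rect(Q[r>.006][:,:2]))
    m=big(near((.545,-.243),.06)&(Z>.053)&(Z<.067)); print("stand",rect(P[m][:,:2]),np.median(Z[m]))
    m=near((.545,-.243),.05)&(Z>.128)&(Z<.145); print("probe top",rect(P[m][:,:2]),np.median(Z[m]),m.sum())
    save(f,n+"2.png",(290,220,500,320),3.5)
E
```

```text
top ring (array([525. , 251.1]), array([25.8, 23.1]), 27.7) 68 [0.52461588 0.25087797 0.01469494]
foot (array([522. , -13.1]), array([100., 150.]), 75.8) 0.012635274941854457
plane [ 0.35021531 -0.089933   -0.0916637 ] slope 19.878879521572866 yaw -14.401994606109286 inl 0.8816720257234727
 deck rect (array([520.8, -12.9]), array([ 40. , 120.7]), 75.7) z [0.0701041  0.11352067]
 stop [0.45787482 0.00357458 0.08027408] 113 (array([458. ,   3.1]), array([39.6, 10. ]), 75.3)
stand (array([ 534.6, -252.5]), array([80.4, 81.3]), 26.9) 0.060531746061085356
probe top (array([ 534.8, -252.2]), array([27.8, 28.8]), 26.2) 0.13606973237068754 273
scene ring (array([526. , 252.8]), array([22.9, 21.6]), 50.2) 34 [0.52560697 0.25284204 0.0147649 ]
foot (array([523.4, -10.5]), array([105.1, 152.3]), 75.5) 0.012886756214172235
plane [ 0.34964746 -0.08684081 -0.09139682] slope 19.812584075336456 yaw -13.948137672188023 inl 0.6604010025062657
 deck rect (array([519.9, -10.3]), array([ 45.6, 127.8]), 76.3) z [0.06916743 0.11401457]
 stop [0.45982546 0.00555136 0.08055339] 52 (array([460.5,   3.2]), array([42.2, 12.8]), 73.6)
stand (array([ 536.5, -250.2]), array([86.4, 82.2]), 25.9) 0.0607539551129439
probe top (array([ 537.5, -249.7]), array([29.7, 29.9]), 31.0) 0.13535663063204784 102
```

View pics/top2.png

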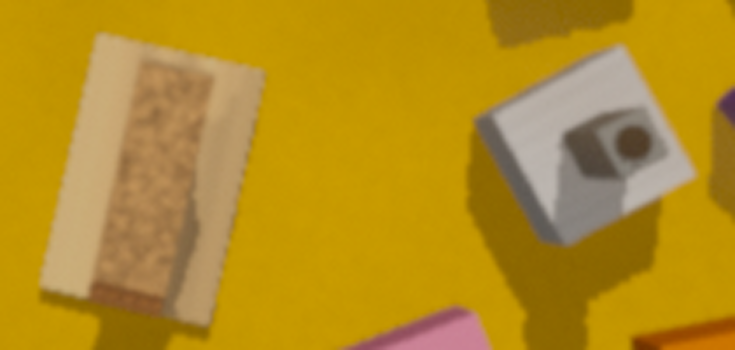

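Top crop: the stop is at the low end, at (130,295), and the probe top is at (630,140), inside the grey block. The measured sizes match the given ones. The ring end already points +x, so the panel goes ring end uphill. Setting out for the panel.

```bash
cat >> h.py <<'E'
def ori(yaw,tilt=0):
    """tool x at yaw(deg) horizontal; tool y = down, tilted so that -y leans; tilt deg about tool x"""
    return (R.from_euler("z",yaw,degrees=True)*R.from_euler("x",-90,degrees=True)*R.from_euler("x",tilt,degrees=True)).as_matrix()
def plan(p,Rt):
    p0,R0,s=tool()
    print("t",round(s["time_s"],2),"tcp",np.round(p0*1000,1),"F",np.round(s["contact_force"],1),"gap",round(s["finger_gap"]*1000,1))
    print(" rotvec tool deg",np.round(np.degrees(R.from_matrix(R0.T@Rt).as_rotvec()),2)," then shift in final axes mm",np.round(Rt.T@(np.array(p)-p0)*1000,1), " in present axes",np.round(R0.T@(np.array(p)-p0)*1000,1))
E
python3 - <<'E'
from h import *
plan([.495,.2555,.12],ori(-98.1))
E
```

```text
t 1.2 tcp [153.3 605.9 231.3] F [-0.2 -0.4 -0.3] gap 85.3
 rotvec tool deg [ 0.  -6.1  0. ]  then shift in final axes mm [298.7 111.3 387.7]  in present axes [255.9 111.3 417.2]
```

Emit:
apply_moves(
  steps=[
    {"ry": -6.1, "jaw": 100},
    {"tx": 21.3, "tz": 27.7, "ty": 8},
    {"tx": 21.3, "tz": 27.7, "ty": 8},
    {"tx": 21.3, "tz": 27.7, "ty": 8},
    {"tx": 21.3, "tz": 27.7, "ty": 8},
    {"tx": 21.3, "tz": 27.7, "ty": 8},
    {"tx": 21.3, "tz": 27.7, "ty": 8},
    {"tx": 21.3, "tz": 27.7, "ty": 8},
    {"tx": 21.3, "tz": 27.7, "ty": 8},
    {"tx": 21.3, "tz": 27.7, "ty": 8},
    {"tx": 21.3, "tz": 27.7, "ty": 8},
    {"tx": 21.3, "tz": 27.7, "ty": 8},
    {"tx": 21.3, "tz": 27.7, "ty": 8},
    {"tx": 21.3, "tz": 27.7, "ty": 8},
    {"tx": 21.3, "tz": 27.7, "ty": 8},
    {},
    {},
  ],
  force=30,
)

```text
invalid input
```

```bash
python3 - <<'E'
from h import *
plan([.495,.2555,.0],ori(-98.1))
f=grab("scene"); save(f,"s3.png",(330,200,530,350),3)
E
```

```text
t 1.2 tcp [153.3 605.9 231.3] F [-0.2 -0.4 -0.3] gap 85.3
 rotvec tool deg [ 0.  -6.1  0. ]  then shift in final axes mm [298.7 231.3 387.7]  in present axes [255.9 231.3 417.2]
```

View pics/s3.png

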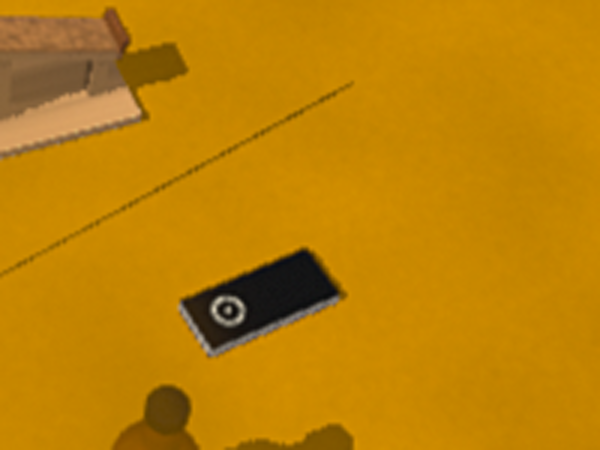

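The move was refused, so that picture only shows the panel still lying with its ring at crop (228,310). I'll retry without empty rows.

Emit:
apply_moves(
  steps=[
    {"tx": 0, "ty": 0, "tz": 0, "rx": 0, "ry": -6.1, "rz": 0, "jaw": 100},
    {"tx": 21.3, "ty": 8, "tz": 27.7, "rx": 0, "ry": 0, "rz": 0, "jaw": 100},
    {"tx": 21.3, "ty": 8, "tz": 27.7, "rx": 0, "ry": 0, "rz": 0, "jaw": 100},
    {"tx": 21.3, "ty": 8, "tz": 27.7, "rx": 0, "ry": 0, "rz": 0, "jaw": 100},
    {"tx": 21.3, "ty": 8, "tz": 27.7, "rx": 0, "ry": 0, "rz": 0, "jaw": 100},
    {"tx": 21.3, "ty": 8, "tz": 27.7, "rx": 0, "ry": 0, "rz": 0, "jaw": 100},
    {"tx": 21.3, "ty": 8, "tz": 27.7, "rx": 0, "ry": 0, "rz": 0, "jaw": 100},
    {"tx": 21.3, "ty": 8, "tz": 27.7, "rx": 0, "ry": 0, "rz": 0, "jaw": 100},
    {"tx": 21.3, "ty": 8, "tz": 27.7, "rx": 0, "ry": 0, "rz": 0, "jaw": 100},
    {"tx": 21.3, "ty": 8, "tz": 27.7, "rx": 0, "ry": 0, "rz": 0, "jaw": 100},
    {"tx": 21.3, "ty": 8, "tz": 27.7, "rx": 0, "ry": 0, "rz": 0, "jaw": 100},
    {"tx": 21.3, "ty": 8, "tz": 27.7, "rx": 0, "ry": 0, "rz": 0, "jaw": 100},
    {"tx": 21.3, "ty": 8, "tz": 27.7, "rx": 0, "ry": 0, "rz": 0, "jaw": 100},
    {"tx": 21.3, "ty": 8, "tz": 27.7, "rx": 0, "ry": 0, "rz": 0, "jaw": 100},
    {"tx": 21.3, "ty": 8, "tz": 27.7, "rx": 0, "ry": 0, "rz": 0, "jaw": 100},
  ],
  force=30,
)

```text
time_s: 2.75
ee_pos: [0.4962, 0.2551, 0.1193]
orientation: [-1.57, 0.0, -1.712]
contact_force: [0.5, 0.0, -0.2]
finger_gap: 0.0851
```

Emit:
apply_moves(
  steps=[
    {"ty": 25, "tx": 0, "jaw": 100},
    {"ty": 25, "jaw": 100},
    {"ty": 25, "jaw": 100},
    {"ty": 20, "jaw": 100},
    {"ty": 10, "jaw": 75},
    {"ty": 8, "jaw": 70},
    {"ty": 3, "jaw": 70},
    {"ty": 2, "jaw": 70},
    {"ty": 0, "jaw": 70},
  ],
  force=30,
)

```text
invalid input
```

```bash
python3 - <<'E'
from h import *
plan([.495,.2555,.0],ori(-98.1))
f=grab("scene"); save(f,"s4.png",(340,200,500,340),4)
E
```

```text
t 2.75 tcp [496.2 255.1 119.3] F [ 0.5  0.  -0.2] gap 85.1
 rotvec tool deg [-0.03  0.01 -0.03]  then shift in final axes mm [ -0.2 119.3  -1.3]  in present axes [ -0.2 119.3  -1.4]
```

View pics/s4.png

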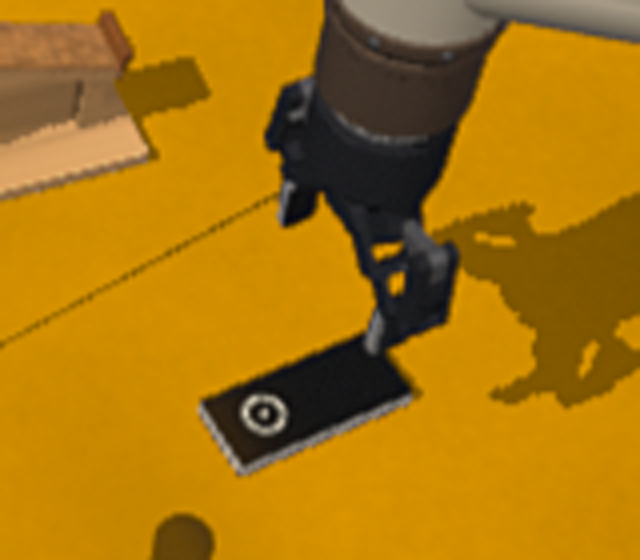

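All seven keys are needed in every row. The picture shows the gripper above the panel with the jaws across its width. Descending now.

Emit:
apply_moves(
  steps=[
    {"tx": 0, "ty": 25, "tz": -1, "rx": 0, "ry": 0, "rz": 0, "jaw": 100},
    {"tx": 0, "ty": 25, "tz": 0, "rx": 0, "ry": 0, "rz": 0, "jaw": 100},
    {"tx": 0, "ty": 25, "tz": 0, "rx": 0, "ry": 0, "rz": 0, "jaw": 100},
    {"tx": 0, "ty": 20, "tz": 0, "rx": 0, "ry": 0, "rz": 0, "jaw": 100},
    {"tx": 0, "ty": 10, "tz": 0, "rx": 0, "ry": 0, "rz": 0, "jaw": 80},
    {"tx": 0, "ty": 8, "tz": 0, "rx": 0, "ry": 0, "rz": 0, "jaw": 72},
    {"tx": 0, "ty": 3, "tz": 0, "rx": 0, "ry": 0, "rz": 0, "jaw": 70},
    {"tx": 0, "ty": 2, "tz": 0, "rx": 0, "ry": 0, "rz": 0, "jaw": 70},
    {"tx": 0, "ty": 0, "tz": 0, "rx": 0, "ry": 0, "rz": 0, "jaw": 70},
    {"tx": 0, "ty": 0, "tz": 0, "rx": 0, "ry": 0, "rz": 0, "jaw": 70},
  ],
  force=30,
)

```text
time_s: 3.8
ee_pos: [0.4946, 0.2566, 0.002]
orientation: [-1.57, 0.001, -1.712]
contact_force: [0.1, 0.4, 0.2]
finger_gap: 0.0597
```

Emit:
apply_moves(
  steps=[
    {"tx": 0, "ty": 2, "tz": 0, "rx": 0, "ry": 0, "rz": 0, "jaw": 66},
    {"tx": 0, "ty": 0, "tz": 0, "rx": 0, "ry": 0, "rz": 0, "jaw": 62},
    {"tx": 0, "ty": 0, "tz": 0, "rx": 0, "ry": 0, "rz": 0, "jaw": 50},
    {"tx": 0, "ty": 0, "tz": 0, "rx": 0, "ry": 0, "rz": 0, "jaw": 40},
    {"tx": 0, "ty": 0, "tz": 0, "rx": 0, "ry": 0, "rz": 0, "jaw": 40},
    {"tx": 0, "ty": 0, "tz": 0, "rx": 0, "ry": 0, "rz": 0, "jaw": 40},
  ],
  force=30,
)

```text
time_s: 4.4
ee_pos: [0.4944, 0.2564, -0.0003]
orientation: [-1.57, 0.0, -1.712]
contact_force: [-0.2, 0.5, 3.7]
finger_gap: 0.0493
```

Gripped at 49.3 mm. Lifting gently, then planning the hover over the deck.

Emit:
apply_moves(
  steps=[
    {"tx": 0, "ty": -3, "tz": 0, "rx": 0, "ry": 0, "rz": 0, "jaw": 40},
    {"tx": 0, "ty": -6, "tz": 0, "rx": 0, "ry": 0, "rz": 0, "jaw": 40},
    {"tx": 0, "ty": -12, "tz": 0, "rx": 0, "ry": 0, "rz": 0, "jaw": 40},
    {"tx": 0, "ty": -20, "tz": 0, "rx": 0, "ry": 0, "rz": 0, "jaw": 40},
    {"tx": 0, "ty": -20, "tz": 0, "rx": 0, "ry": 0, "rz": 0, "jaw": 40},
    {"tx": 0, "ty": -20, "tz": 0, "rx": 0, "ry": 0, "rz": 0, "jaw": 40},
    {"tx": 0, "ty": -20, "tz": 0, "rx": 0, "ry": 0, "rz": 0, "jaw": 40},
    {"tx": 0, "ty": -20, "tz": 0, "rx": 0, "ry": 0, "rz": 0, "jaw": 40},
    {"tx": 0, "ty": -20, "tz": 0, "rx": 0, "ry": 0, "rz": 0, "jaw": 40},
    {"tx": 0, "ty": -19, "tz": 0, "rx": 0, "ry": 0, "rz": 0, "jaw": 40},
  ],
)

```text
time_s: 5.4
ee_pos: [0.4941, 0.256, 0.1611]
orientation: [-1.57, 0.001, -1.712]
contact_force: [0.4, 0.4, -0.8]
finger_gap: 0.0491
```

```bash
cat >> h.py <<'E'
YD=-14.2
O=np.array([.4657,.0018,.0703])
u=np.array([np.cos(np.radians(YD)),np.sin(np.radians(YD)),0])
c20,s20=np.cos(np.radians(20)),np.sin(np.radians(20))
DX=c20*u+s20*np.array([0,0,1]); DZ=-s20*u+c20*np.array([0,0,1]); DY=np.cross(DZ,DX)
def deck(x,y,z): return O+(x*DX+y*DY+z*DZ)/1000
E
python3 - <<'E'
from h import *
plan(deck(64,0,35),ori(YD-90,20))
E
```

```text
t 5.4 tcp [494.1 256.  161.1] F [ 0.4  0.4 -0.8] gap 49.1
 rotvec tool deg [19.95  6.03 -1.11]  then shift in final axes mm [253.4  62.3  65.7]  in present axes [260.8  35.9  55.6]
```

Emit:
apply_moves(
  steps=[
    {"tx": 0, "ty": 0, "tz": 0, "rx": 4, "ry": 1.2, "rz": -0.22, "jaw": 40},
    {"tx": 0, "ty": 0, "tz": 0, "rx": 4, "ry": 1.2, "rz": -0.22, "jaw": 40},
    {"tx": 0, "ty": 0, "tz": 0, "rx": 4, "ry": 1.2, "rz": -0.22, "jaw": 40},
    {"tx": 0, "ty": 0, "tz": 0, "rx": 4, "ry": 1.2, "rz": -0.22, "jaw": 40},
    {"tx": 0, "ty": 0, "tz": 0, "rx": 4, "ry": 1.2, "rz": -0.22, "jaw": 40},
    {"tx": 10, "ty": 0, "tz": 5, "rx": 0, "ry": 0, "rz": 0, "jaw": 40},
    {"tx": 20, "ty": 2, "tz": 6, "rx": 0, "ry": 0, "rz": 0, "jaw": 40},
    {"tx": 25, "ty": 6, "tz": 6, "rx": 0, "ry": 0, "rz": 0, "jaw": 40},
    {"tx": 25, "ty": 6, "tz": 6, "rx": 0, "ry": 0, "rz": 0, "jaw": 40},
    {"tx": 25, "ty": 6, "tz": 6, "rx": 0, "ry": 0, "rz": 0, "jaw": 40},
    {"tx": 25, "ty": 6, "tz": 6, "rx": 0, "ry": 0, "rz": 0, "jaw": 40},
    {"tx": 25, "ty": 6, "tz": 6, "rx": 0, "ry": 0, "rz": 0, "jaw": 40},
    {"tx": 25, "ty": 6, "tz": 6, "rx": 0, "ry": 0, "rz": 0, "jaw": 40},
    {"tx": 25, "ty": 6, "tz": 6, "rx": 0, "ry": 0, "rz": 0, "jaw": 40},
    {"tx": 20, "ty": 6, "tz": 6, "rx": 0, "ry": 0, "rz": 0, "jaw": 40},
    {"tx": 15, "ty": 6, "tz": 4, "rx": 0, "ry": 0, "rz": 0, "jaw": 40},
    {"tx": 10, "ty": 4, "tz": 2, "rx": 0, "ry": 0, "rz": 0, "jaw": 40},
    {"tx": 3.5, "ty": 2.3, "tz": 0.7, "rx": 0, "ry": 0, "rz": 0, "jaw": 40},
    {"tx": 0, "ty": 0, "tz": 0, "rx": 0, "ry": 0, "rz": 0, "jaw": 40},
    {"tx": 0, "ty": 0, "tz": 0, "rx": 0, "ry": 0, "rz": 0, "jaw": 40},
  ],
)

```text
time_s: 7.4
ee_pos: [0.513, -0.0097, 0.1237]
orientation: [-1.221, -0.001, -1.818]
contact_force: [-0.2, 1.0, -0.8]
finger_gap: 0.0492
```

```bash
python3 - <<'E'
from h import *
plan(deck(64,0,25),ori(YD-90,20))
for n in("top","scene"):
    f=grab(n);P=pt(f);C=f["color"].astype(int)
    D=(P-O)@np.c_[DX,DY,DZ]*1000
    mid=(abs(D[...,0]-62)<75)&(abs(D[...,1])<50)&(C.max(-1)<70)&(D[...,2]>34)&(D[...,2]<58)
    print(n,mid.sum(),rect(D[mid][:,:2]),"z",np.percentile(D[mid][:,2],[10,50,90]))
    A=np.c_[D[mid][:,:2],np.ones(mid.sum())]; print("plane",np.linalg.lstsq(A,D[mid][:,2],rcond=None)[0])
    w=(abs(D[...,0]-94)<20)&(abs(D[...,1])<25)&(C.min(-1)>110)&(D[...,2]>30)&(D[...,2]<60)
    print("ring",w.sum(),D[w].mean(0),rect(D[w][:,:2]))
    save(f,n+"5.png",(260,120,420,260) if n=="scene" else (260,200,420,340),4)
im=np.hstack([cv2.imread("pics/top5.png"),cv2.imread("pics/scene5.png")]); cv2.imwrite("pics/b5.png",cv2.resize(im,(800,350)))
E
```

```text
t 7.4 tcp [513.   -9.7 123.7] F [-0.2  1.  -0.8] gap 49.2
 rotvec tool deg [-0.05  0.07  0.01]  then shift in final axes mm [ 0.5  8.6 -0. ]  in present axes [ 0.5  8.6 -0. ]
top 869 (array([88461.4,  -680. ]), array([72387.8, 69432. ]), 0.0) z [47.27321087 48.94051431 50.69514012]
plane [-3.21320167e-03 -1.56278561e-03  4.92340962e+01]
ring 76 [95.83439713 -0.37831753 49.24421261] (array([ 9.63723e+04, -5.72000e+01]), array([24704.1, 22634.1]), 11.5)
scene 383 (array([70018.8,  7881.2]), array([116128.8,  70535.8]), 10.3) z [47.05276123 49.40953185 52.12964686]
plane [-1.72952706e-04  4.20805578e-03  4.95719326e+01]
ring 10 [95.11705396  7.85160043 45.56600446] (array([96114.4,  6929. ]), array([23441.5, 35171.1]), 3.5)
```

View pics/b5.png

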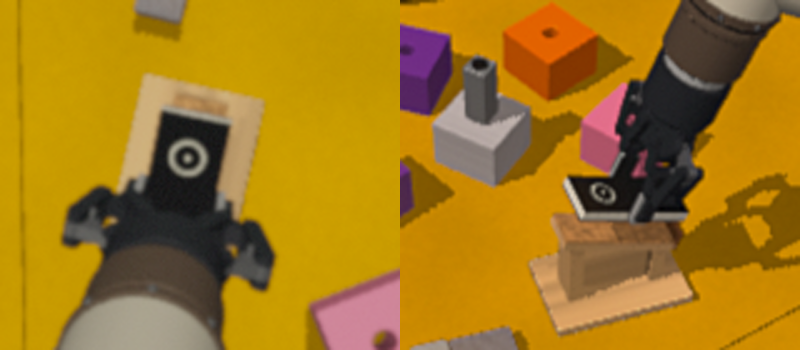

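Both views show the panel level with the deck above it, ring end uphill, the ring centred to within 0.5 mm, and the underside about 35 mm above the cork. Lowering now.

Emit:
apply_moves(
  steps=[
    {"tx": 0, "ty": 8, "tz": 0, "rx": 0, "ry": 0, "rz": 0, "jaw": 40},
    {"tx": 0, "ty": 8, "tz": 0, "rx": 0, "ry": 0, "rz": 0, "jaw": 40},
    {"tx": 0, "ty": 6, "tz": 0, "rx": 0, "ry": 0, "rz": 0, "jaw": 40},
    {"tx": 0, "ty": 4, "tz": 0, "rx": 0, "ry": 0, "rz": 0, "jaw": 40},
    {"tx": 0, "ty": 3, "tz": 0, "rx": 0, "ry": 0, "rz": 0, "jaw": 40},
    {"tx": 0, "ty": 2, "tz": 0, "rx": 0, "ry": 0, "rz": 0, "jaw": 40},
    {"tx": 0, "ty": 1, "tz": 0, "rx": 0, "ry": 0, "rz": 0, "jaw": 40},
    {"tx": 0, "ty": 0, "tz": 0, "rx": 0, "ry": 0, "rz": 0, "jaw": 40},
    {"tx": 0, "ty": 0, "tz": 0, "rx": 0, "ry": 0, "rz": 0, "jaw": 40},
  ],
)

```text
time_s: 8.4
ee_pos: [0.5238, -0.0121, 0.0949]
orientation: [-1.222, -0.001, -1.818]
contact_force: [0.6, 0.1, -0.3]
finger_gap: 0.0492
```

Emit:
apply_moves(
  steps=[
    {"tx": 0, "ty": 0.5, "tz": 0, "rx": 0, "ry": 0, "rz": 0, "jaw": 40},
    {"tx": 0, "ty": 0.5, "tz": 0, "rx": 0, "ry": 0, "rz": 0, "jaw": 40},
    {"tx": 0, "ty": 0.5, "tz": 0, "rx": 0, "ry": 0, "rz": 0, "jaw": 40},
    {"tx": 0, "ty": 0.5, "tz": 0, "rx": 0, "ry": 0, "rz": 0, "jaw": 40},
    {"tx": 0, "ty": 0, "tz": 0, "rx": 0, "ry": 0, "rz": 0, "jaw": 40},
    {"tx": 0, "ty": 0, "tz": 0, "rx": 0, "ry": 0, "rz": 0, "jaw": 40},
  ],
)

```text
time_s: 9.0
ee_pos: [0.5244, -0.0126, 0.0937]
orientation: [-1.224, -0.002, -1.819]
contact_force: [-0.6, -0.0, -0.5]
finger_gap: 0.0491
```

Emit:
apply_moves(
  steps=[
    {"tx": 0, "ty": 0.5, "tz": 0, "rx": 0, "ry": 0, "rz": 0, "jaw": 40},
    {"tx": 0, "ty": 0, "tz": 0, "rx": 0, "ry": 0, "rz": 0, "jaw": 40},
    {"tx": 0, "ty": 0.5, "tz": 0, "rx": 0, "ry": 0, "rz": 0, "jaw": 40},
    {"tx": 0, "ty": 0, "tz": 0, "rx": 0, "ry": 0, "rz": 0, "jaw": 40},
    {"tx": 0, "ty": 0, "tz": 0, "rx": 0, "ry": 0, "rz": 0, "jaw": 40},
  ],
)

```text
time_s: 9.5
ee_pos: [0.5248, -0.0126, 0.0932]
orientation: [-1.225, -0.002, -1.819]
contact_force: [-0.0, -0.5, -1.0]
finger_gap: 0.0491
```

```bash
cat > pan.py <<'E'
from h import *
plan(deck(60,0,0),ori(YD-90,20))
for n in("top","scene"):
    f=grab(n);P=pt(f);C=f["color"].astype(int)
    D=(P-O)@np.c_[DX,DY,DZ]*1000
    m=(abs(D[...,0]-62)<75)&(abs(D[...,1])<32)&(C.max(-1)<60)&(D[...,2]>8)&(D[...,2]<22)
    w=(abs(D[...,0]-94)<20)&(abs(D[...,1])<25)&(C.min(-1)>110)&(D[...,2]>5)&(D[...,2]<25)
    A=np.c_[D[m][:,:2],np.ones(m.sum())]; pl=np.linalg.lstsq(A,D[m][:,2],rcond=None)[0]
    print(n,m.sum(),rect(D[m][:,:2]/1000),"z med",np.median(D[m][:,2]),"plane",pl.round(3),"ring",rect(D[w][:,:2]/1000),w.sum())
    s=m&(D[...,0]>75); print("  far part",rect(D[s][:,:2]/1000), "y by x:",[np.percentile(D[m&(abs(D[...,0]-x)<4)][:,1],[2,98]).round(1) for x in (80,95,110)])
E
python3 pan.py
```

```text
t 9.5 tcp [524.8 -12.6  93.2] F [-0.  -0.5 -1. ] gap 49.1
 rotvec tool deg [0.18 0.04 0.12]  then shift in final axes mm [ 0.6  0.7 -5. ]  in present axes [ 0.5  0.7 -5. ]
top 740 (array([90.6,  0.4]), array([70.4, 49.2]), 1.9) z med 15.935851659456695 plane [-1.0000e-03 -0.0000e+00  1.5994e+01] ring (array([97. , -0.1]), array([24.3, 24.4]), 78.4) 68
  far part (array([1.006e+02, 1.000e-01]), array([51.1, 46.4]), 0.4) y by x: [array([-22.1,  20.4]), array([-22.2,  21.6]), array([-21.9,  21.4])]
scene 313 (array([65.9,  1.6]), array([ 54. , 124.2]), 88.7) z med 16.452190665799314 plane [-5.0000e-03 -2.0000e-03  1.6852e+01] ring (array([92.1,  1.4]), array([29.2, 48.1]), 2.1) 12
  far part (array([99.4,  4.6]), array([52.8, 49.7]), 6.0) y by x: [array([-20.7,  26.2]), array([-16.8,  24.6]), array([-15.2,  25.4])]
```

Emit:
apply_moves(
  steps=[
    {"tx": 0, "ty": 0, "tz": -1, "rx": 0, "ry": 0, "rz": 0, "jaw": 40},
    {"tx": 0, "ty": 0, "tz": -1, "rx": 0, "ry": 0, "rz": 0, "jaw": 40},
    {"tx": 0, "ty": 0, "tz": -1, "rx": 0, "ry": 0, "rz": 0, "jaw": 40},
    {"tx": 0, "ty": 0, "tz": -1, "rx": 0, "ry": 0, "rz": 0, "jaw": 40},
    {"tx": 0, "ty": 0, "tz": 0, "rx": 0, "ry": 0, "rz": 0, "jaw": 40},
    {"tx": 0, "ty": 0, "tz": 0, "rx": 0, "ry": 0, "rz": 0, "jaw": 40},
  ],
)

```text
time_s: 10.2
ee_pos: [0.5213, -0.0115, 0.093]
orientation: [-1.226, -0.003, -1.819]
contact_force: [-1.0, 0.0, -1.1]
finger_gap: 0.0495
```

```bash
python3 pan.py; python3 -c "
from h import *
s=robot.read_state();print(s['contact_force'],s['wrist_torque'],s['joint_torque'])"
```

```text
t 10.2 tcp [521.3 -11.5  93. ] F [-1.   0.  -1.1] gap 49.5
 rotvec tool deg [0.26 0.05 0.15]  then shift in final axes mm [ 0.8  1.8 -1.5]  in present axes [ 0.8  1.8 -1.5]
top 750 (array([86.3, -0.2]), array([71.2, 49. ]), 0.1) z med 16.938834958748878 plane [-2.0000e-03 -0.0000e+00  1.7128e+01] ring (array([93.8, -0. ]), array([24.9, 23.6]), 13.7) 73
  far part (array([98.5, -0.3]), array([46.8, 45.9]), 0.1) y by x: [array([-22.2,  21.4]), array([-21.8,  21.4]), array([-21.6,  21.7])]
scene 326 (array([62.6,  0.8]), array([122.8,  55.7]), 0.5) z med 17.26975341785243 plane [ 2.0000e-03 -1.0000e-03  1.7097e+01] ring (array([93.5,  9. ]), array([33.3, 28.8]), 83.3) 16
  far part (array([99.3,  3.5]), array([48.8, 50.9]), 1.4) y by x: [array([-19.3,  25.6]), array([-19.9,  25.5]), array([-19. ,  25.1])]
[ 0.12999795 -0.09867946 -1.43324446] [ 0.20261     0.72944942 -0.01829935] [ 1.34244627e-03 -2.46847969e+01  1.22919828e+01  8.38276204e-01
  7.41828291e-03 -1.20282562e-04]
```

Emit:
apply_moves(
  steps=[
    {"tx": -0.5, "ty": 0.5, "tz": -1, "rx": 0, "ry": 0, "rz": 0, "jaw": 40},
    {"tx": 0, "ty": 0.5, "tz": -0.5, "rx": 0, "ry": 0, "rz": 0, "jaw": 40},
    {"tx": 0, "ty": 0.5, "tz": 0, "rx": 0, "ry": 0, "rz": 0, "jaw": 40},
    {"tx": 0, "ty": 0.5, "tz": 0, "rx": 0, "ry": 0, "rz": 0, "jaw": 40},
    {"tx": 0, "ty": 0, "tz": 0, "rx": 0, "ry": 0, "rz": 0, "jaw": 40},
    {"tx": 0, "ty": 0, "tz": 0, "rx": 0, "ry": 0, "rz": 0, "jaw": 40},
  ],
)

```text
time_s: 10.9
ee_pos: [0.521, -0.0107, 0.0919]
orientation: [-1.228, -0.004, -1.819]
contact_force: [0.9, -0.2, -1.2]
finger_gap: 0.0493
```

```bash
python3 pan.py
```

```text
t 10.9 tcp [521.  -10.7  91.9] F [ 0.9 -0.2 -1.2] gap 49.3
 rotvec tool deg [0.37 0.04 0.2 ]  then shift in final axes mm [ 1.5  0.9 -0.6]  in present axes [ 1.5  0.9 -0.6]
top 742 (array([85.9,  0.4]), array([49.2, 70.3]), 89.7) z med 16.092511348486653 plane [-7.0000e-03 -6.0000e-03  1.6648e+01] ring (array([92.5,  0.9]), array([24.2, 24.5]), 78.0) 67
  far part (array([98. ,  0.7]), array([46.2, 44.9]), 0.8) y by x: [array([-21.5,  22.4]), array([-20.9,  22.6]), array([-20.8,  22.6])]
scene 305 (array([63.2,  1.1]), array([120.1,  55.3]), 0.3) z med 16.4607141850067 plane [-9.0000e-03  3.0000e-03  1.7165e+01] ring (array([96.9,  8.1]), array([ 7.1, 22.2]), 56.1) 5
  far part (array([99.4,  3.9]), array([47.6, 49.6]), 1.4) y by x: [array([-17.3,  26.3]), array([-16.2,  26.7]), array([-14.8,  28.2])]
```

Emit:
apply_moves(
  steps=[
    {"tx": 0.6, "ty": 0.5, "tz": 0, "rx": 0.37, "ry": 0, "rz": 0.2, "jaw": 40},
    {"tx": 0.6, "ty": 0.5, "tz": 0, "rx": 0, "ry": 0, "rz": 0, "jaw": 40},
    {"tx": 0, "ty": 0.7, "tz": 0, "rx": 0, "ry": 0, "rz": 0, "jaw": 40},
    {"tx": 0, "ty": 0, "tz": 0, "rx": 0, "ry": 0, "rz": 0, "jaw": 40},
  ],
)

```text
time_s: 11.4
ee_pos: [0.5219, -0.0115, 0.0934]
orientation: [-1.226, -0.002, -1.819]
contact_force: [0.8, 0.4, -1.0]
finger_gap: 0.049
```

```bash
python3 pan.py
```

```text
t 11.4 tcp [521.9 -11.5  93.4] F [ 0.8  0.4 -1. ] gap 49.0
 rotvec tool deg [0.23 0.04 0.11]  then shift in final axes mm [ 0.8  1.9 -2.1]  in present axes [ 0.8  1.9 -2.1]
top 743 (array([87. ,  0.3]), array([70.5, 48.9]), 1.2) z med 17.109134702574913 plane [-3.00e-03 -4.00e-03  1.74e+01] ring (array([94.1,  0.1]), array([25.3, 23.6]), 12.3) 73
  far part (array([98.6, -0.4]), array([47.5, 45.6]), 1.1) y by x: [array([-22.3,  21.4]), array([-21.9,  21.6]), array([-21.6,  21.2])]
scene 324 (array([63.2,  1.3]), array([121.8,  55.3]), 0.3) z med 17.368593471908298 plane [0.000e+00 4.000e-03 1.742e+01] ring (array([90.9, 10.7]), array([16.4, 38.3]), 31.3) 12
  far part (array([98.9,  3.3]), array([51.3, 48.5]), 88.1) y by x: [array([-19.9,  25.5]), array([-21.1,  28.7]), array([-17.8,  27.1])]
```

Emit:
apply_moves(
  steps=[
    {"tx": 0, "ty": 1, "tz": -1, "rx": 0, "ry": 0, "rz": 0, "jaw": 40},
    {"tx": 0, "ty": 1, "tz": -0.5, "rx": 0, "ry": 0, "rz": 0, "jaw": 40},
    {"tx": 0, "ty": 1, "tz": 0, "rx": 0, "ry": 0, "rz": 0, "jaw": 40},
    {"tx": 0, "ty": 0, "tz": 0, "rx": 0, "ry": 0, "rz": 0, "jaw": 40},
    {"tx": 0, "ty": 0, "tz": 0, "rx": 0, "ry": 0, "rz": 0, "jaw": 40},
    {"tx": 0, "ty": 0, "tz": 0, "rx": 0, "ry": 0, "rz": 0, "jaw": 40},
  ],
)

```text
time_s: 12.1
ee_pos: [0.5218, -0.0112, 0.0919]
orientation: [-1.228, -0.003, -1.819]
contact_force: [-0.2, -0.4, -0.9]
finger_gap: 0.0492
```

```bash
python3 pan.py
```

```text
t 12.1 tcp [521.8 -11.2  91.9] F [-0.2 -0.4 -0.9] gap 49.2
 rotvec tool deg [0.37 0.05 0.17]  then shift in final axes mm [ 1.2  0.6 -1.5]  in present axes [ 1.2  0.6 -1.5]
top 748 (array([86.5,  0.2]), array([70.9, 49.1]), 0.0) z med 15.644100812733345 plane [-7.0000e-03 -9.0000e-03  1.6303e+01] ring (array([93.1, -0.1]), array([23.6, 23.6]), 10.4) 70
  far part (array([98.2,  0.2]), array([46.9, 45.1]), 0.9) y by x: [array([-21.8,  21.9]), array([-21.3,  22. ]), array([-20.8,  22.2])]
scene 315 (array([65.5,  0.1]), array([115.8,  56.5]), 2.3) z med 16.109029981112126 plane [-1.3000e-02 -5.0000e-03  1.7194e+01] ring (array([97.3, 11. ]), array([24.3, 22. ]), 68.2) 10
  far part (array([99.4,  5.3]), array([48.8, 49.7]), 0.0) y by x: [array([-18. ,  24.7]), array([-16.2,  27. ]), array([-16.9,  29.6])]
```

Emit:
apply_moves(
  steps=[
    {"tx": 0, "ty": 1, "tz": -0.5, "rx": 0.2, "ry": 0, "rz": 0.1, "jaw": 40},
    {"tx": 0, "ty": 1, "tz": -0.5, "rx": 0.2, "ry": 0, "rz": 0.1, "jaw": 40},
    {"tx": 0, "ty": 1, "tz": -0.5, "rx": 0, "ry": 0, "rz": 0, "jaw": 40},
    {"tx": 0, "ty": 0, "tz": 0, "rx": 0, "ry": 0, "rz": 0, "jaw": 40},
    {"tx": 0, "ty": 0, "tz": 0, "rx": 0, "ry": 0, "rz": 0, "jaw": 40},
  ],
)

```text
time_s: 12.7
ee_pos: [0.5221, -0.0105, 0.0926]
orientation: [-1.227, -0.002, -1.819]
contact_force: [0.1, 0.4, -1.8]
finger_gap: 0.0493
```

```bash
python3 pan.py
```

```text
t 12.7 tcp [522.1 -10.5  92.6] F [ 0.1  0.4 -1.8] gap 49.3
 rotvec tool deg [0.29 0.05 0.12]  then shift in final axes mm [ 1.9  1.2 -1.9]  in present axes [ 1.9  1.2 -1.9]
top 740 (array([87.3,  1.2]), array([69.3, 49.2]), 0.7) z med 16.52091491293608 plane [-7.0000e-03  0.0000e+00  1.7018e+01] ring (array([94.2,  1.7]), array([24.7, 23.4]), 12.6) 67
  far part (array([98.5,  1. ]), array([46.9, 45. ]), 0.7) y by x: [array([-20.9,  22.2]), array([-21. ,  22.9]), array([-20.4,  22.6])]
scene 311 (array([64.7,  1. ]), array([122.4,  54.4]), 1.0) z med 16.745671233815084 plane [-7.0000e-03 -1.2000e-02  1.7255e+01] ring (array([91.3,  8.4]), array([17.8, 31.3]), 55.3) 8
  far part (array([100.4,   4.8]), array([50.6, 48.3]), 0.8) y by x: [array([-16.9,  25.4]), array([-16.3,  26.2]), array([-17.9,  26.2])]
```

```bash
python3 - <<'E'
from h import *
f=grab("scene"); save(f,"a.png",(310,150,400,260),5)
g=grab("top"); save(g,"b.png",(290,210,380,320),5)
im=np.hstack([cv2.imread("pics/b.png"),cv2.imread("pics/a.png")]); cv2.imwrite("pics/c6.png",cv2.resize(im,(800,489)))
s=robot.read_state(); print(s["joints"],s["joint_torque"],s["wrist_torque"])
E
```

```text
[ 0.19154679  0.22956935 -0.96116985  1.14152149 -0.16051616  0.01829937] [ 7.08520365e-04 -2.47586954e+01  1.22989199e+01  8.41991287e-01
  9.20424471e-03 -8.62920683e-05] [0.17729112 0.75220039 0.03433198]
```

View pics/c6.png

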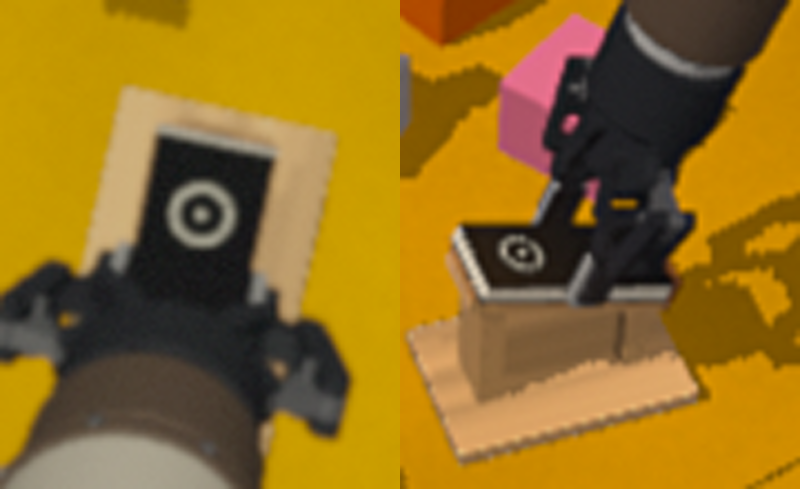

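The panel is just above the cork with its lower end near the stop. Joint 5 sits on its limit (-0.16), so this exact tilt is at the edge of reach. I'll give up about 1° of tilt, set the panel down, and later regrasp with the tool less tilted to slide it to the stop.

Emit:
apply_moves(
  steps=[
    {"tx": 0.9, "ty": 0, "tz": -1, "rx": -0.5, "ry": 0, "rz": 0.1, "jaw": 40},
    {"tx": 0.9, "ty": 0, "tz": -1, "rx": -0.5, "ry": 0, "rz": 0, "jaw": 40},
    {"tx": 0, "ty": 0.5, "tz": 0, "rx": 0, "ry": 0, "rz": 0, "jaw": 40},
    {"tx": 0, "ty": 0.4, "tz": 0, "rx": 0, "ry": 0, "rz": 0, "jaw": 40},
    {"tx": 0, "ty": 0, "tz": 0, "rx": 0, "ry": 0, "rz": 0, "jaw": 40},
    {"tx": 0, "ty": 0, "tz": 0, "rx": 0, "ry": 0, "rz": 0, "jaw": 40},
  ],
)

```text
time_s: 13.5
ee_pos: [0.5203, -0.0119, 0.0913]
orientation: [-1.244, -0.0, -1.818]
contact_force: [0.4, 2.1, 0.1]
finger_gap: 0.0491
```

```bash
python3 pan.py;  python3 -c "
from h import *
s=robot.read_state();print(s['joints'])"
```

```text
t 13.5 tcp [520.3 -11.9  91.3] F [0.4 2.1 0.1] gap 49.1
 rotvec tool deg [ 1.25  0.05 -0.01]  then shift in final axes mm [ 0.1  0.5 -0.1]  in present axes [ 0.1  0.5 -0.1]
top 725 (array([86.9, -0.8]), array([68.9, 49.1]), 0.3) z med 15.331942988490686 plane [-1.5000e-02 -4.0000e-03  1.6682e+01] ring (array([92.2, -0.3]), array([25.1, 23.6]), 9.2) 74
  far part (array([98.2, -0.8]), array([46.3, 45.5]), 0.3) y by x: [array([-23.1,  21. ]), array([-22.7,  21.2]), array([-22.2,  20.8])]
scene 318 (array([65. ,  2.1]), array([124.2,  57. ]), 5.7) z med 15.89417204568905 plane [-1.3000e-02 -8.0000e-03  1.6831e+01] ring (array([91.9, -0.5]), array([49.1, 29.9]), 85.3) 9
  far part (array([100.2,   4.3]), array([47.7, 49.9]), 89.6) y by x: [array([-16.5,  23.9]), array([-18.6,  28.1]), array([-18.6,  24.9])]
[ 0.25519343  0.23644064 -0.92565558  0.91980999 -0.19597631  0.18064115]
```

Emit:
apply_moves(
  steps=[
    {"tx": 0, "ty": 0.4, "tz": 0, "rx": 0, "ry": 0, "rz": 0, "jaw": 40},
    {"tx": 0, "ty": 0.4, "tz": 0, "rx": 0, "ry": 0, "rz": 0, "jaw": 40},
    {"tx": 0, "ty": 0, "tz": 0, "rx": 0, "ry": 0, "rz": 0, "jaw": 40},
  ],
  force=20,
)

```text
time_s: 13.9
ee_pos: [0.5204, -0.012, 0.0906]
orientation: [-1.244, -0.0, -1.818]
contact_force: [-2.5, 0.6, 2.9]
finger_gap: 0.049
```

Emit:
apply_moves(
  steps=[
    {"tx": 0, "ty": 0, "tz": 0, "rx": 0, "ry": 0, "rz": 0, "jaw": 60},
    {"tx": 0, "ty": 0, "tz": 0, "rx": 0, "ry": 0, "rz": 0, "jaw": 65},
    {"tx": 0, "ty": 0, "tz": 0, "rx": 0, "ry": 0, "rz": 0, "jaw": 70},
    {"tx": 0, "ty": 0, "tz": 0, "rx": 0, "ry": 0, "rz": 0, "jaw": 70},
  ],
  force=20,
)

```text
time_s: 14.3
ee_pos: [0.5203, -0.0121, 0.0902]
orientation: [-1.245, -0.001, -1.818]
contact_force: [-0.0, 1.1, 0.6]
finger_gap: 0.0596
```

```bash
python3 pan.py
```

```text
t 14.3 tcp [520.3 -12.1  90.2] F [-0.   1.1  0.6] gap 59.6
 rotvec tool deg [1.31 0.04 0.03]  then shift in final axes mm [-0.1 -0.6  0.3]  in present axes [-0.1 -0.6  0.2]
top 704 (array([86.1, -1.3]), array([68.2, 45.6]), 0.1) z med 14.860139089285385 plane [-0.0000e+00 -2.0000e-03  1.4862e+01] ring (array([91.7, -0.4]), array([25.8, 23.5]), 10.4) 73
  far part (array([97.7, -1.1]), array([45.2, 45.1]), 0.5) y by x: [array([-23.4,  20.2]), array([-22.8,  20.8]), array([-22.1,  20.7])]
scene 320 (array([62.8, -1.9]), array([118.7,  59.3]), 0.7) z med 15.091418088029787 plane [-6.0000e-03  1.9000e-02  1.5489e+01] ring (array([86.6,  6.2]), array([12.5, 39.9]), 47.5) 6
  far part (array([98.5,  3.6]), array([46.9, 49.2]), 1.2) y by x: [array([-19.5,  26.2]), array([-20.5,  26.3]), array([-17.2,  24.3])]
```

The panel lies flat on the cork, with its face at 14.9 mm and zero gradient. It's about 2 mm short of the stop. Tilting back a little, regripping lightly and sliding down.

Emit:
apply_moves(
  steps=[
    {"tx": 0, "ty": -1, "tz": 0, "rx": -2, "ry": 0, "rz": 0, "jaw": 70},
    {"tx": 0, "ty": 0, "tz": 0, "rx": -2, "ry": 0, "rz": 0, "jaw": 65},
    {"tx": 0, "ty": 0, "tz": 0, "rx": 0, "ry": 0, "rz": 0, "jaw": 60},
    {"tx": 0, "ty": 0, "tz": 0, "rx": 0, "ry": 0, "rz": 0, "jaw": 50},
    {"tx": 0, "ty": 0, "tz": 0, "rx": 0, "ry": 0, "rz": 0, "jaw": 50},
    {"tx": 0, "ty": 0, "tz": 0, "rx": 0, "ry": 0, "rz": 0, "jaw": 50},
    {"tx": 0, "ty": 0.1, "tz": -0.5, "rx": 0, "ry": 0, "rz": 0, "jaw": 50},
    {"tx": 0, "ty": 0, "tz": -0.5, "rx": 0, "ry": 0, "rz": 0, "jaw": 50},
    {"tx": 0, "ty": 0, "tz": 0, "rx": 0, "ry": 0, "rz": 0, "jaw": 50},
    {"tx": 0, "ty": 0, "tz": 0, "rx": 0, "ry": 0, "rz": 0, "jaw": 50},
  ],
  force=20,
)

```text
time_s: 15.4
ee_pos: [0.5222, -0.0151, 0.0926]
orientation: [-1.294, -0.005, -1.821]
contact_force: [0.4, -1.6, 4.3]
finger_gap: 0.0495
```

```bash
python3 pan.py
```

```text
t 15.4 tcp [522.2 -15.1  92.6] F [ 0.4 -1.6  4.3] gap 49.5
 rotvec tool deg [ 4.16 -0.03  0.3 ]  then shift in final axes mm [-2.5  0.8 -3. ]  in present axes [-2.5  1.  -2.9]
top 549 (array([90.1, -2.9]), array([55.1, 49.3]), 1.2) z med 14.868615890503271 plane [ 5.0000e-03 -6.0000e-03  1.4405e+01] ring (array([82.8,  1.4]), array([25.3, 41.2]), 50.1) 69
  far part (array([96.3, -3.8]), array([42.9, 45.3]), 0.9) y by x: [array([-26.4,  18.2]), array([-25.7,  18.1]), array([-25.,  18.])]
scene 316 (array([60.8,  0.4]), array([119.9,  61.2]), 5.7) z med 15.087063831370028 plane [ 7.000e-03 -1.800e-02  1.448e+01] ring (array([96.4,  6. ]), array([36.2, 35.8]), 2.2) 16
  far part (array([98.2, -0.1]), array([46.8, 49. ]), 1.0) y by x: [array([-22.3,  22.5]), array([-20.2,  23.4]), array([-22.5,  21.8])]
```

Emit:
apply_moves(
  steps=[
    {"tx": -0.6, "ty": 0, "tz": 0, "rx": 0, "ry": 0, "rz": 0, "jaw": 50},
    {"tx": -0.6, "ty": 0, "tz": 0, "rx": 0, "ry": 0, "rz": 0, "jaw": 50},
    {"tx": -0.6, "ty": 0, "tz": 0, "rx": 0, "ry": 0, "rz": 0, "jaw": 50},
    {"tx": -0.6, "ty": 0, "tz": 0, "rx": 0, "ry": 0, "rz": 0, "jaw": 50},
    {"tx": -0.6, "ty": 0, "tz": 0, "rx": 0, "ry": 0, "rz": 0.2, "jaw": 50},
    {"tx": 0, "ty": 0, "tz": 0, "rx": 0, "ry": 0, "rz": 0, "jaw": 50},
    {"tx": 0, "ty": 0, "tz": 0, "rx": 0, "ry": 0, "rz": 0, "jaw": 50},
  ],
  force=20,
)

```text
time_s: 16.2
ee_pos: [0.5226, -0.0134, 0.0926]
orientation: [-1.295, -0.004, -1.821]
contact_force: [4.3, -6.4, 4.4]
finger_gap: 0.0491
```

```bash
python3 - <<'E'
s=open('pan.py').read().replace("abs(D[...,0]-94)<20)&(abs(D[...,1])<25","abs(D[...,0]-91)<15)&(abs(D[...,1])<15")
s+="    print('  ring mean',D[w].mean(0).round(1),'x far',np.percentile(D[m][:,0],99.5).round(1))\n"
s+="print(robot.read_state()['joints'].round(3))\n"
open('pan.py','w').write(s)
E
python3 pan.py
```

```text
t 16.2 tcp [522.6 -13.4  92.6] F [ 4.3 -6.4  4.4] gap 49.1
 rotvec tool deg [ 4.23 -0.04  0.26]  then shift in final axes mm [-0.8  0.8 -2.9]  in present axes [-0.8  1.  -2.9]
top 544 (array([90.4, -1.8]), array([49.3, 54.6]), 89.7) z med 14.702750741803397 plane [-0.0000e+00  3.0000e-03  1.4787e+01] ring (array([89.3, -2.7]), array([23.3, 23.7]), 11.5) 66
  far part (array([96.3, -2.3]), array([42.5, 45.4]), 0.4) y by x: [array([-24.2,  19.9]), array([-24. ,  19.8]), array([-23.8,  19. ])]
  ring mean [89.4 -1.7 14.9] x far 117.3
scene 307 (array([60.5, -0.5]), array([ 55.8, 120.8]), 89.6) z med 15.049243868372995 plane [ 3.0000e-03 -6.0000e-03  1.4946e+01] ring (array([90.9,  1.5]), array([19.3, 22. ]), 48.6) 11
  far part (array([97.9,  1.5]), array([45.4, 50.7]), 0.7) y by x: [array([-20.6,  25. ]), array([-21.3,  25.9]), array([-21.3,  24.4])]
  ring mean [90.5  2.  15.1] x far 120.1
[ 0.34   0.26  -0.787  0.493 -0.332  0.53 ]
```

Emit:
apply_moves(
  steps=[
    {"tx": -0.6, "ty": 0, "tz": 0, "rx": 0, "ry": 0, "rz": 0, "jaw": 50},
    {"tx": -0.6, "ty": 0, "tz": 0, "rx": 0, "ry": 0, "rz": 0, "jaw": 50},
    {"tx": -0.5, "ty": 0, "tz": 0, "rx": 0, "ry": 0, "rz": 0.2, "jaw": 50},
    {"tx": 0, "ty": 0, "tz": 0, "rx": 0, "ry": 0, "rz": 0, "jaw": 50},
    {"tx": 0, "ty": 0, "tz": 0, "rx": 0, "ry": 0, "rz": 0, "jaw": 50},
  ],
  force=20,
)

```text
time_s: 16.8
ee_pos: [0.5229, -0.0121, 0.0926]
orientation: [-1.296, -0.002, -1.82]
contact_force: [5.1, -8.0, 5.4]
finger_gap: 0.0497
```

```bash
python3 pan.py
```

```text
t 16.8 tcp [522.9 -12.1  92.6] F [ 5.1 -8.   5.4] gap 49.7
 rotvec tool deg [ 4.24 -0.04  0.11]  then shift in final axes mm [ 0.6  0.8 -2.9]  in present axes [ 0.6  1.  -2.8]
top 543 (array([90.3, -0.4]), array([54.7, 49.1]), 0.2) z med 14.921083259852015 plane [-2.0000e-03  8.0000e-03  1.5069e+01] ring (array([89.4, -0.8]), array([23.8, 23.7]), 14.2) 70
  far part (array([96.4, -0.7]), array([42.5, 45.2]), 0.4) y by x: [array([-22.9,  21.3]), array([-22.7,  21.2]), array([-21.7,  20.7])]
  ring mean [89.5 -0.7 15.4] x far 117.4
scene 293 (array([60.6, -1.9]), array([ 56.6, 121.2]), 89.3) z med 15.006892724218046 plane [ 0.0000e+00 -1.2000e-02  1.5173e+01] ring (array([90.1,  4.2]), array([16.7, 23.2]), 66.2) 6
  far part (array([98.4,  2.3]), array([45.9, 47. ]), 1.0) y by x: [array([-18.9,  24.6]), array([-18.1,  21.9]), array([-20.1,  23.7])]
  ring mean [93.2  0.9 13.2] x far 120.1
[ 0.342  0.26  -0.785  0.486 -0.333  0.534]
```

Centred to within about 0.5 mm and pressed against the stop (about 5 N reaction uphill). Releasing and backing off.

Emit:
apply_moves(
  steps=[
    {"tx": 0, "ty": 0, "tz": 0, "rx": 0, "ry": 0, "rz": 0, "jaw": 62},
    {"tx": 0, "ty": 0, "tz": 0, "rx": 0, "ry": 0, "rz": 0, "jaw": 68},
    {"tx": 0, "ty": 0, "tz": 0, "rx": 0, "ry": 0, "rz": 0, "jaw": 74},
    {"tx": 0, "ty": 0, "tz": 0, "rx": 0, "ry": 0, "rz": 0, "jaw": 74},
    {"tx": 0, "ty": -5, "tz": 0, "rx": 0, "ry": 0, "rz": 0, "jaw": 74},
    {"tx": 0, "ty": -10, "tz": 0, "rx": 0, "ry": 0, "rz": 0, "jaw": 80},
    {"tx": 0, "ty": -20, "tz": 0, "rx": 0, "ry": 0, "rz": 0, "jaw": 90},
    {"tx": 0, "ty": -30, "tz": 0, "rx": 0, "ry": 0, "rz": 0, "jaw": 100},
    {"tx": 0, "ty": -30, "tz": 0, "rx": 0, "ry": 0, "rz": 0, "jaw": 100},
    {"tx": 0, "ty": -30, "tz": 0, "rx": 0, "ry": 0, "rz": 0, "jaw": 100},
    {"tx": 0, "ty": -30, "tz": 0, "rx": 0, "ry": 0, "rz": 0, "jaw": 100},
  ],
  force=20,
)

```text
time_s: 18.0
ee_pos: [0.4813, 0.0001, 0.2427]
orientation: [-1.295, 0.003, -1.818]
contact_force: [-1.0, -1.0, 0.4]
finger_gap: 0.0853
```

```bash
python3 pan.py; python3 - <<'E'
from h import *
plan([.5355,-.2515,.22],ori(-63.5,0))
plan([.5355,-.2515,.22],ori(-153.5,0))
E
```

```text
t 18.0 tcp [4.813e+02 1.000e-01 2.427e+02] F [-1.  -1.   0.4] gap 85.3
 rotvec tool deg [ 4.22 -0.02 -0.15]  then shift in final axes mm [  2.1 156.7 -13.5]  in present axes [  2.6 157.3  -2. ]
top 1338 (array([58.7, -1. ]), array([118.2,  45.7]), 0.9) z med 14.79948525485614 plane [-0.0000e+00 -2.0000e-03  1.4792e+01] ring (array([89.9, -0.8]), array([24.5, 24.2]), 19.1) 69
  far part (array([96.3, -0.5]), array([42.5, 45. ]), 0.0) y by x: [array([-22.5,  21.3]), array([-22.2,  21.2]), array([-21.6,  20.9])]
  ring mean [89.3 -0.1 15. ] x far 116.9
scene 471 (array([60.9,  2.1]), array([120.8,  49.1]), 1.7) z med 14.923158131575871 plane [-0.     0.019 14.838] ring (array([91.5,  4.2]), array([22.1, 21.9]), 41.9) 7
  far part (array([98. ,  3.2]), array([46.5, 48.7]), 2.6) y by x: [array([-18.1,  22.9]), array([-19.7,  26.9]), array([-17. ,  25.8])]
  ring mean [92.4  1.2 15.5] x far 120.0
[ 0.443 -0.009 -0.574  0.244 -0.795  0.728]
t 18.1 tcp [483.5   1.  246.3] F [ 1.1 -0.1 -0.6] gap 85.4
 rotvec tool deg [-15.71 -40.38   5.33]  then shift in final axes mm [249.2  26.3 -66.2]  in present axes [232.5  54.8 100.6]
t 18.1 tcp [483.5   1.  246.3] F [ 1.1 -0.1 -0.6] gap 85.4
 rotvec tool deg [-15.03  49.01  -7.41]  then shift in final axes mm [ 66.2  26.3 249.2]  in present axes [232.5  54.8 100.6]
```

The panel has stayed put, flat and against the stop, with its ring at deck (89.6, -0.5). Next, the probe.

Emit:
apply_moves(
  steps=[
    {"tx": 0, "ty": 0, "tz": 0, "rx": -2.62, "ry": -6.73, "rz": 0.89, "jaw": 100},
    {"tx": 0, "ty": 0, "tz": 0, "rx": -2.62, "ry": -6.73, "rz": 0.89, "jaw": 100},
    {"tx": 0, "ty": 0, "tz": 0, "rx": -2.62, "ry": -6.73, "rz": 0.89, "jaw": 100},
    {"tx": 0, "ty": 0, "tz": 0, "rx": -2.62, "ry": -6.73, "rz": 0.89, "jaw": 100},
    {"tx": 0, "ty": 0, "tz": 0, "rx": -2.62, "ry": -6.73, "rz": 0.89, "jaw": 100},
    {"tx": 0, "ty": 0, "tz": 0, "rx": -2.62, "ry": -6.73, "rz": 0.89, "jaw": 100},
    {"tx": 25, "ty": 0, "tz": -6.6, "rx": 0, "ry": 0, "rz": 0, "jaw": 100},
    {"tx": 25, "ty": 0, "tz": -6.6, "rx": 0, "ry": 0, "rz": 0, "jaw": 100},
    {"tx": 25, "ty": 0, "tz": -6.6, "rx": 0, "ry": 0, "rz": 0, "jaw": 100},
    {"tx": 25, "ty": 0, "tz": -6.6, "rx": 0, "ry": 0, "rz": 0, "jaw": 100},
    {"tx": 25, "ty": 0, "tz": -6.6, "rx": 0, "ry": 0, "rz": 0, "jaw": 100},
    {"tx": 25, "ty": 5, "tz": -6.6, "rx": 0, "ry": 0, "rz": 0, "jaw": 100},
    {"tx": 25, "ty": 5, "tz": -6.6, "rx": 0, "ry": 0, "rz": 0, "jaw": 100},
    {"tx": 25, "ty": 5, "tz": -6.6, "rx": 0, "ry": 0, "rz": 0, "jaw": 100},
    {"tx": 25, "ty": 5, "tz": -6.6, "rx": 0, "ry": 0, "rz": 0, "jaw": 100},
    {"tx": 24, "ty": 6, "tz": -6.6, "rx": 0, "ry": 0, "rz": 0, "jaw": 100},
    {"tx": 0, "ty": 0, "tz": 0, "rx": 0, "ry": 0, "rz": 0, "jaw": 100},
  ],
  force=20,
)

```text
time_s: 19.8
ee_pos: [0.5329, -0.2544, 0.2135]
orientation: [-1.583, 0.003, -1.113]
contact_force: [0.1, 0.3, -1.4]
finger_gap: 0.0856
```

```bash
python3 - <<'E'
from h import *
plan([.5355,-.2513,.084],ori(-63.5,0))
print(robot.read_state()["joints"].round(3))
f=grab("scene"); save(f,"a.png",(235,80,355,210),4)
g=grab("top"); save(g,"b.png",(410,210,530,340),4)
im=np.hstack([cv2.imread("pics/b.png"),cv2.imread("pics/a.png")]); cv2.imwrite("pics/c9.png",cv2.resize(im,(800,433)))
E
```

```text
t 19.8 tcp [ 532.9 -254.4  213.5] F [ 0.1  0.3 -1.4] gap 85.6
 rotvec tool deg [ 0.7  -0.27 -0.19]  then shift in final axes mm [ -1.6 129.5   3.8]  in present axes [ -1.2 129.5   5.3]
[-0.169  0.344 -0.101  0.005 -1.137  2.196]
```

View pics/c9.png

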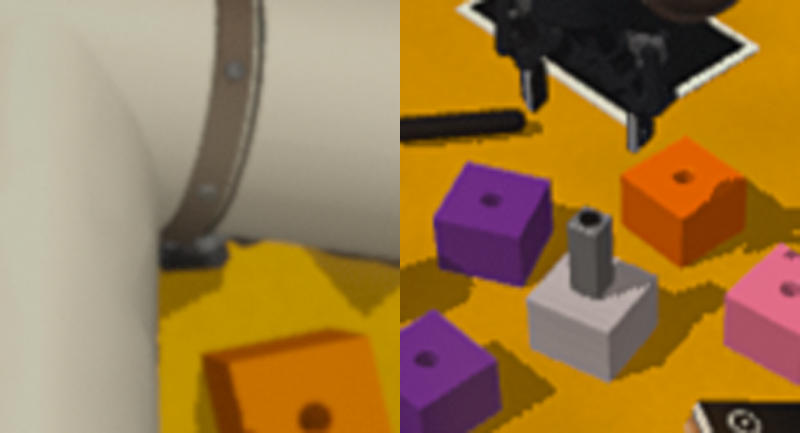

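The scene view shows the fingers above the probe with the jaws straddling it; the arm hides the top view. Descending.

Emit:
apply_moves(
  steps=[
    {"tx": -1.6, "ty": 0, "tz": 3.8, "rx": 0.7, "ry": -0.27, "rz": -0.19, "jaw": 100},
    {"tx": 0, "ty": 20, "tz": 0, "rx": 0, "ry": 0, "rz": 0, "jaw": 100},
    {"tx": 0, "ty": 20, "tz": 0, "rx": 0, "ry": 0, "rz": 0, "jaw": 100},
    {"tx": 0, "ty": 15, "tz": 0, "rx": 0, "ry": 0, "rz": 0, "jaw": 100},
    {"tx": 0, "ty": 10, "tz": 0, "rx": 0, "ry": 0, "rz": 0, "jaw": 100},
    {"tx": 0, "ty": 10, "tz": 0, "rx": 0, "ry": 0, "rz": 0, "jaw": 100},
    {"tx": 0, "ty": 10, "tz": 0, "rx": 0, "ry": 0, "rz": 0, "jaw": 100},
    {"tx": 0, "ty": 10, "tz": 0, "rx": 0, "ry": 0, "rz": 0, "jaw": 100},
    {"tx": 0, "ty": 10, "tz": 0, "rx": 0, "ry": 0, "rz": 0, "jaw": 100},
    {"tx": 0, "ty": 10, "tz": 0, "rx": 0, "ry": 0, "rz": 0, "jaw": 100},
    {"tx": 0, "ty": 8, "tz": 0, "rx": 0, "ry": 0, "rz": 0, "jaw": 100},
    {"tx": 0, "ty": 6, "tz": 0, "rx": 0, "ry": 0, "rz": 0, "jaw": 100},
    {"tx": 0, "ty": 0, "tz": 0, "rx": 0, "ry": 0, "rz": 0, "jaw": 100},
  ],
  force=20,
)

```text
time_s: 21.2
ee_pos: [0.536, -0.2497, 0.0857]
orientation: [-1.57, -0.001, -1.105]
contact_force: [1.3, 0.3, 0.2]
finger_gap: 0.0855
```

```bash
python3 - <<'E'
from h import *
plan([.5355,-.2513,.084],ori(-63.5,0))
f=grab("scene"); P=pt(f);X,Y,Z=P[...,0],P[...,1],P[...,2]
save(f,"a10.png",(255,120,335,210),6)
E
```

```text
t 21.2 tcp [ 536.  -249.7   85.7] F [1.3 0.3 0.2] gap 85.5
 rotvec tool deg [-0.05  0.16  0.08]  then shift in final axes mm [ 1.2  1.7 -1.2]  in present axes [ 1.2  1.7 -1.2]
```

View pics/a10.png

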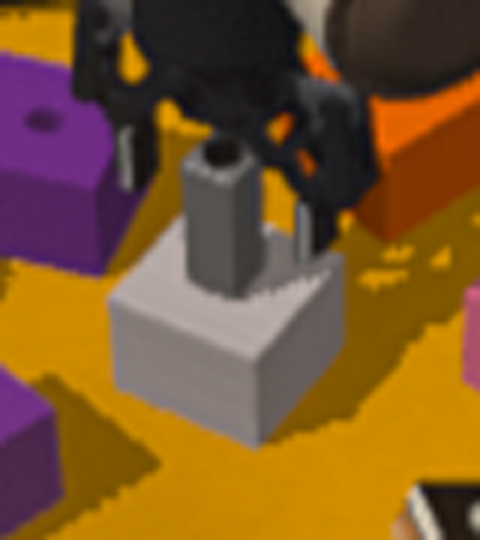

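The probe stands midway between the open fingers. Making a small correction, then closing.

Emit:
apply_moves(
  steps=[
    {"tx": 1.2, "ty": 1.5, "tz": -1.2, "rx": 0, "ry": 0, "rz": 0, "jaw": 80},
    {"tx": 0, "ty": 0, "tz": 0, "rx": 0, "ry": 0, "rz": 0, "jaw": 60},
    {"tx": 0, "ty": 0, "tz": 0, "rx": 0, "ry": 0, "rz": 0, "jaw": 45},
    {"tx": 0, "ty": 0, "tz": 0, "rx": 0, "ry": 0, "rz": 0, "jaw": 38},
    {"tx": 0, "ty": 0, "tz": 0, "rx": 0, "ry": 0, "rz": 0, "jaw": 32},
    {"tx": 0, "ty": 0, "tz": 0, "rx": 0, "ry": 0, "rz": 0, "jaw": 20},
    {"tx": 0, "ty": 0, "tz": 0, "rx": 0, "ry": 0, "rz": 0, "jaw": 15},
    {"tx": 0, "ty": 0, "tz": 0, "rx": 0, "ry": 0, "rz": 0, "jaw": 10},
  ],
  force=30,
)

```text
time_s: 22.05
ee_pos: [0.5362, -0.2515, 0.0856]
orientation: [-1.568, -0.003, -1.105]
contact_force: [0.5, 0.5, 2.5]
finger_gap: 0.0281
```

Emit:
apply_moves(
  steps=[
    {"tx": 0, "ty": 0, "tz": 0, "rx": 0, "ry": 0, "rz": 0, "jaw": 10},
    {"tx": 0, "ty": 0, "tz": 0, "rx": 0, "ry": 0, "rz": 0, "jaw": 10},
    {"tx": 0, "ty": 0, "tz": 0, "rx": 0, "ry": 0, "rz": 0, "jaw": 10},
  ],
  force=60,
)

```text
time_s: 22.35
ee_pos: [0.5362, -0.2515, 0.0857]
orientation: [-1.568, -0.003, -1.105]
contact_force: [-0.4, -0.0, 4.4]
finger_gap: 0.0275
```

Gripped at 27.5 mm. Drawing it straight up, slowly while it's in the hole.

Emit:
apply_moves(
  steps=[
    {"tx": 0, "ty": -2, "tz": 0, "rx": 0, "ry": 0, "rz": 0, "jaw": 10},
    {"tx": 0, "ty": -4, "tz": 0, "rx": 0, "ry": 0, "rz": 0, "jaw": 10},
    {"tx": 0, "ty": -6, "tz": 0, "rx": 0, "ry": 0, "rz": 0, "jaw": 10},
    {"tx": 0, "ty": -8, "tz": 0, "rx": 0, "ry": 0, "rz": 0, "jaw": 10},
    {"tx": 0, "ty": -10, "tz": 0, "rx": 0, "ry": 0, "rz": 0, "jaw": 10},
    {"tx": 0, "ty": -10, "tz": 0, "rx": 0, "ry": 0, "rz": 0, "jaw": 10},
    {"tx": 0, "ty": -10, "tz": 0, "rx": 0, "ry": 0, "rz": 0, "jaw": 10},
    {"tx": 0, "ty": -10, "tz": 0, "rx": 0, "ry": 0, "rz": 0, "jaw": 10},
    {"tx": 0, "ty": -15, "tz": 0, "rx": 0, "ry": 0, "rz": 0, "jaw": 10},
    {"tx": 0, "ty": -20, "tz": 0, "rx": 0, "ry": 0, "rz": 0, "jaw": 10},
    {"tx": 0, "ty": -25, "tz": 0, "rx": 0, "ry": 0, "rz": 0, "jaw": 10},
    {"tx": 0, "ty": -25, "tz": 0, "rx": 0, "ry": 0, "rz": 0, "jaw": 10},
    {"tx": 0, "ty": -20, "tz": 0, "rx": 0, "ry": 0, "rz": 0, "jaw": 10},
    {"tx": 0, "ty": 0, "tz": 0, "rx": 0, "ry": 0, "rz": 0, "jaw": 10},
  ],
)

```text
time_s: 23.75
ee_pos: [0.5371, -0.2518, 0.2544]
orientation: [-1.563, -0.008, -1.105]
contact_force: [0.2, -0.0, -1.2]
finger_gap: 0.0272
```

```bash
python3 - <<'E'
from h import *
# TCP target: tip (75.7 below TCP along tool y) 40 mm above face at ring
sp=deck(89.9,-.3,14.6)
plan(sp+DZ*(.0757+.04),ori(YD-90,20))
f=grab("scene");P=pt(f)
p,Rm,s=tool()
D=(P-p)@Rm*1000  # tool frame
m=(abs(D[...,0])<25)&(abs(D[...,2])<25)&(D[...,1]>5)&(D[...,1]<80)
for a,b in((5,25),(27,58),(62,76)):
    k=m&(D[...,1]>a)&(D[...,1]<b)
    print(a,b,k.sum(), np.percentile(D[k],[3,50,97],axis=0).round(1).tolist() if k.sum() else "")
cam=np.linalg.inv(f["world_to_cam"])[:3,3]; v=Rm.T@(cam-p); print("view dir tool",(v/np.linalg.norm(v)).round(2))
x,y=px(f,p); print(x,y); x=int(x);y=int(y)
save(f,"a11.png",(max(0,x-50),max(0,y-50),x+50,y+60),5)
E
```

```text
t 23.75 tcp [ 537.1 -251.8  254.4] F [ 0.2 -0.  -1.2] gap 27.2
 rotvec tool deg [18.54 40.5  -6.86]  then shift in final axes mm [-228.1   -2.3  -96.5]  in present axes [-232.5   29.7   79.9]
5 25 71 [[-15.2, 5.7, -9.4], [-7.3, 13.1, 12.7], [13.3, 20.6, 16.2]]
27 58 49 [[-9.1, 28.8, 0.5], [-3.7, 42.9, 5.4], [5.0, 54.8, 9.9]]
62 76 5 [[-1.5, 63.0, -0.1], [-0.4, 65.2, 1.7], [1.3, 69.6, 2.3]]
view dir tool [-0.44 -0.62  0.66]
290.22375688176965 110.5571997772262
```

View pics/a11.png

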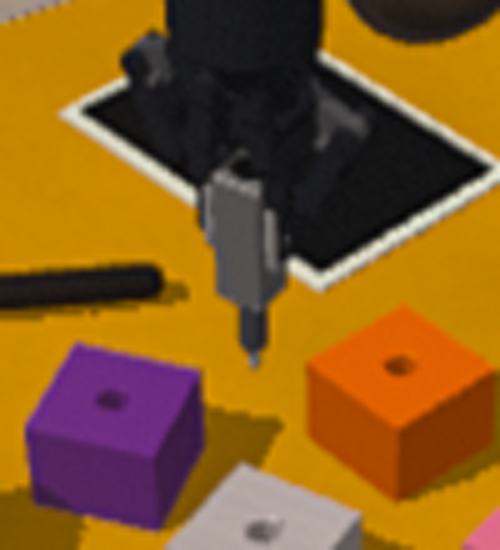

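The probe is held upright and clear of the stand; its nose and tip sit on the tool axis within about 1 mm. Moving over the ring, tip 40 mm off the face.

Emit:
apply_moves(
  steps=[
    {"tx": 0, "ty": 0, "tz": 0, "rx": 3.09, "ry": 6.75, "rz": -1.14, "jaw": 10},
    {"tx": 0, "ty": 0, "tz": 0, "rx": 3.09, "ry": 6.75, "rz": -1.14, "jaw": 10},
    {"tx": 0, "ty": 0, "tz": 0, "rx": 3.09, "ry": 6.75, "rz": -1.14, "jaw": 10},
    {"tx": 0, "ty": 0, "tz": 0, "rx": 3.09, "ry": 6.75, "rz": -1.14, "jaw": 10},
    {"tx": 0, "ty": 0, "tz": 0, "rx": 3.09, "ry": 6.75, "rz": -1.14, "jaw": 10},
    {"tx": 0, "ty": 0, "tz": 0, "rx": 3.09, "ry": 6.75, "rz": -1.14, "jaw": 10},
    {"tx": -15, "ty": 0, "tz": -6, "rx": 0, "ry": 0, "rz": 0, "jaw": 10},
    {"tx": -25, "ty": 0, "tz": -10, "rx": 0, "ry": 0, "rz": 0, "jaw": 10},
    {"tx": -25, "ty": 0, "tz": -11, "rx": 0, "ry": 0, "rz": 0, "jaw": 10},
    {"tx": -25, "ty": 0, "tz": -11, "rx": 0, "ry": 0, "rz": 0, "jaw": 10},
    {"tx": -25, "ty": 0, "tz": -11, "rx": 0, "ry": 0, "rz": 0, "jaw": 10},
    {"tx": -25, "ty": 0, "tz": -11, "rx": 0, "ry": 0, "rz": 0, "jaw": 10},
    {"tx": -25, "ty": 0, "tz": -11, "rx": 0, "ry": 0, "rz": 0, "jaw": 10},
    {"tx": -25, "ty": 0, "tz": -11, "rx": 0, "ry": 0, "rz": 0, "jaw": 10},
    {"tx": -20, "ty": 0, "tz": -8, "rx": 0, "ry": 0, "rz": 0, "jaw": 10},
    {"tx": -12, "ty": 0, "tz": -4, "rx": 0, "ry": 0, "rz": 0, "jaw": 10},
    {"tx": -6, "ty": 0, "tz": -2.5, "rx": 0, "ry": 0, "rz": 0, "jaw": 10},
    {"tx": 0, "ty": 0, "tz": 0, "rx": 0, "ry": 0, "rz": 0, "jaw": 10},
    {"tx": 0, "ty": 0, "tz": 0, "rx": 0, "ry": 0, "rz": 0, "jaw": 10},
  ],
)

```text
time_s: 25.7
ee_pos: [0.5029, -0.0082, 0.2176]
orientation: [-1.231, 0.0, -1.819]
contact_force: [-0.3, 0.8, -1.8]
finger_gap: 0.0267
```

```bash
cat > pr.py <<'E'
from h import *
import sys
lift=float(sys.argv[1])
plan(deck(89.9,-.3,14.6)+DZ*(.0757+lift/1000),ori(YD-90,20))
s=robot.read_state(); print(s["joints"].round(3),"F deck axes",(np.c_[DX,DY,DZ].T@s["contact_force"]).round(1))
p,Rm,_=tool()
print("probe axis vs deck normal deg",np.degrees(np.arccos(np.clip(-Rm[:,1]@DZ,-1,1))).round(2))
E
python3 pr.py 40
python3 - <<'E'
from h import *
p,Rm,_=tool()
for n in("scene","top"):
    f=grab(n);P=pt(f);C=f["color"].astype(int)
    D=(P-O)@np.c_[DX,DY,DZ]*1000
    w=(abs(D[...,0]-90)<16)&(abs(D[...,1])<16)&(C.min(-1)>110)&(abs(D[...,2]-15)<5)
    T=(P-p)@Rm*1000
    k=(abs(T[...,0])<12)&(abs(T[...,2])<12)&(T[...,1]>27)&(T[...,1]<58)
    t=(abs(T[...,0])<8)&(abs(T[...,2])<8)&(T[...,1]>61)&(T[...,1]<80)
    cam=np.linalg.inv(f["world_to_cam"])[:3,3]; v=Rm.T@(cam-p)
    print(n,"ring",w.sum(),D[w].mean(0).round(1),"nose",k.sum(),T[k].mean(0).round(1) if k.any() else "","tip",t.sum(),T[t].mean(0).round(1) if t.any() else "",(v/np.linalg.norm(v)).round(2))
E
```

```text
t 25.7 tcp [502.9  -8.2 217.6] F [-0.3  0.8 -1.8] gap 26.7
 rotvec tool deg [ 0.52 -0.04  0.01]  then shift in final axes mm [-0.3 -5.1  3.3]  in present axes [-0.3 -5.1  3.2]
[ 0.417  0.033 -0.66   0.354 -0.636  0.645] F deck axes [-1.   0.7 -1.5]
probe axis vs deck normal deg 0.52
scene ring 6 [93.6 -1.  14.8] nose 56 [-4.6 43.9  3.2] tip 8 [-1.6 67.4  0.2] [-0.65 -0.56  0.51]
top ring 66 [89.2 -0.  15.3] nose 24 [ 1.3 50.5  5.7] tip 0  [-0.   -0.93  0.36]
```

Reach is fine here (joint 5 at -0.64). Correcting tilt and position and closing to about 10 mm.

Emit:
apply_moves(
  steps=[
    {"tx": -0.7, "ty": 0, "tz": 3.2, "rx": 0.55, "ry": 0, "rz": 0, "jaw": 10},
    {"tx": 0, "ty": 5, "tz": 0, "rx": 0, "ry": 0, "rz": 0, "jaw": 10},
    {"tx": 0, "ty": 5, "tz": 0, "rx": 0, "ry": 0, "rz": 0, "jaw": 10},
    {"tx": 0, "ty": 5, "tz": 0, "rx": 0, "ry": 0, "rz": 0, "jaw": 10},
    {"tx": 0, "ty": 5, "tz": 0, "rx": 0, "ry": 0, "rz": 0, "jaw": 10},
    {"tx": 0, "ty": 3, "tz": 0, "rx": 0, "ry": 0, "rz": 0, "jaw": 10},
    {"tx": 0, "ty": 2, "tz": 0, "rx": 0, "ry": 0, "rz": 0, "jaw": 10},
    {"tx": 0, "ty": 0, "tz": 0, "rx": 0, "ry": 0, "rz": 0, "jaw": 10},
    {"tx": 0, "ty": 0, "tz": 0, "rx": 0, "ry": 0, "rz": 0, "jaw": 10},
  ],
)

```text
time_s: 26.7
ee_pos: [0.5149, -0.0099, 0.1958]
orientation: [-1.22, 0.001, -1.819]
contact_force: [0.6, 0.1, -1.7]
finger_gap: 0.0276
```

```bash
python3 pr.py 0
```

```text
t 26.7 tcp [514.9  -9.9 195.8] F [ 0.6  0.1 -1.7] gap 27.6
 rotvec tool deg [-0.11 -0.02 -0.04]  then shift in final axes mm [ 1.  10.4 -0.5]  in present axes [ 1.  10.4 -0.5]
[ 0.397  0.075 -0.695  0.404 -0.553  0.607] F deck axes [-0.1  0.2 -1.8]
probe axis vs deck normal deg 0.11
```

Emit:
apply_moves(
  steps=[
    {"tx": 0.2, "ty": 2, "tz": -0.3, "rx": -0.1, "ry": 0, "rz": 0, "jaw": 10},
    {"tx": 0, "ty": 2, "tz": 0, "rx": 0, "ry": 0, "rz": 0, "jaw": 10},
    {"tx": 0, "ty": 2, "tz": 0, "rx": 0, "ry": 0, "rz": 0, "jaw": 10},
    {"tx": 0, "ty": 2, "tz": 0, "rx": 0, "ry": 0, "rz": 0, "jaw": 10},
    {"tx": 0, "ty": 0, "tz": 0, "rx": 0, "ry": 0, "rz": 0, "jaw": 10},
    {"tx": 0, "ty": 0, "tz": 0, "rx": 0, "ry": 0, "rz": 0, "jaw": 10},
  ],
)

```text
time_s: 27.3
ee_pos: [0.5171, -0.0108, 0.188]
orientation: [-1.222, 0.001, -1.819]
contact_force: [0.2, -0.5, -1.3]
finger_gap: 0.0272
```

```bash
python3 pr.py 0; python3 - <<'E'
from h import *
f=grab("scene");p,Rm,_=tool()
tip=p+Rm[:,1]*.0757
x,y=px(f,tip); print(x,y,px(f,deck(90,0,14.6))); x=int(x);y=int(y)
save(f,"a12.png",(x-40,y-45,x+40,y+25),8)
T=(pt(f)-p)@Rm*1000
for a,b in ((27,58),(60,72)):
    t=(abs(T[...,0])<11)&(abs(T[...,2])<11)&(T[...,1]>a)&(T[...,1]<b)
    print(a,b,t.sum(),T[t].mean(0).round(1))
    t=T[t]; print(np.polyfit(t[:,1],t[:,0],1).round(3),np.polyfit(t[:,1],t[:,2],1).round(3))
E
```

```text
t 27.3 tcp [517.1 -10.8 188. ] F [ 0.2 -0.5 -1.3] gap 27.2
 rotvec tool deg [ 0.01 -0.02 -0.02]  then shift in final axes mm [ 0.7  2.2 -0.1]  in present axes [ 0.7  2.2 -0.1]
[ 0.391  0.089 -0.703  0.413 -0.531  0.6  ] F deck axes [-0.2 -0.5 -1.3]
probe axis vs deck normal deg 0.03
338.09761186578015 205.68391973801724 (np.float64(337.71581758840574), np.float64(206.20743493674067))
27 58 54 [-4.8 44.4  2.8]
[ 0.031 -6.147] [-0.006  3.003]
60 72 8 [-0.5 67.6 -0.5]
[  0.214 -14.992] [-0.179 11.659]
```

View pics/a12.png

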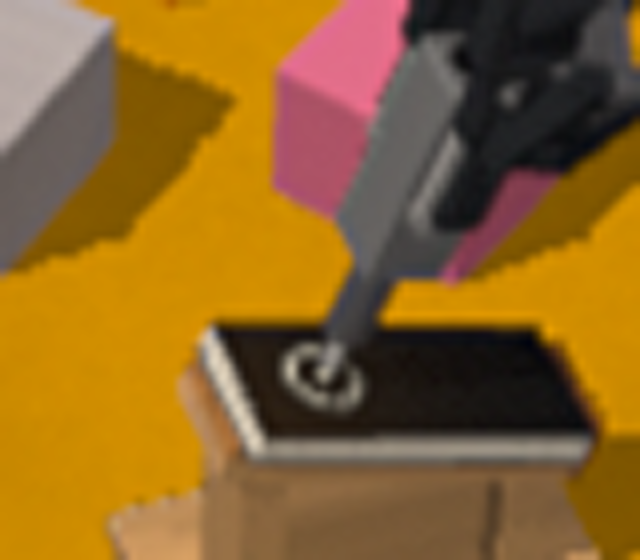

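The tip shows over the ring centre: tip end at crop (322,372), ring centre about (322,376). Pressing slowly now and watching the force.

Emit:
apply_moves(
  steps=[
    {"tx": 0, "ty": 0.7, "tz": 0, "rx": 0, "ry": 0, "rz": 0, "jaw": 10},
    {"tx": 0, "ty": 0.7, "tz": 0, "rx": 0, "ry": 0, "rz": 0, "jaw": 10},
    {"tx": 0, "ty": 0.7, "tz": 0, "rx": 0, "ry": 0, "rz": 0, "jaw": 10},
    {"tx": 0, "ty": 0, "tz": 0, "rx": 0, "ry": 0, "rz": 0, "jaw": 10},
    {"tx": 0, "ty": 0, "tz": 0, "rx": 0, "ry": 0, "rz": 0, "jaw": 10},
  ],
)

```text
time_s: 27.85
ee_pos: [0.5178, -0.011, 0.1861]
orientation: [-1.222, 0.001, -1.819]
contact_force: [0.7, -0.4, -1.7]
finger_gap: 0.0276
```

```bash
python3 pr.py 0
```

```text
t 27.85 tcp [517.8 -11.  186.1] F [ 0.7 -0.4 -1.7] gap 27.6
 rotvec tool deg [ 0.01 -0.03 -0.03]  then shift in final axes mm [ 0.7  0.2 -0.1]  in present axes [ 0.7  0.2 -0.1]
[ 0.389  0.093 -0.706  0.417 -0.525  0.597] F deck axes [ 0.1 -0.3 -1.9]
probe axis vs deck normal deg 0.03
```

Emit:
apply_moves(
  steps=[
    {"tx": 0, "ty": 0.5, "tz": 0, "rx": 0, "ry": 0, "rz": 0, "jaw": 10},
    {"tx": 0, "ty": 0.5, "tz": 0, "rx": 0, "ry": 0, "rz": 0, "jaw": 10},
    {"tx": 0, "ty": 0, "tz": 0, "rx": 0, "ry": 0, "rz": 0, "jaw": 10},
    {"tx": 0, "ty": 0, "tz": 0, "rx": 0, "ry": 0, "rz": 0, "jaw": 10},
  ],
)

```text
time_s: 28.25
ee_pos: [0.5181, -0.011, 0.1852]
orientation: [-1.222, 0.001, -1.819]
contact_force: [0.7, -0.0, -1.1]
finger_gap: 0.0272
```

Emit:
apply_moves(
  steps=[
    {"tx": 0, "ty": 0.5, "tz": 0, "rx": 0, "ry": 0, "rz": 0, "jaw": 10},
    {"tx": 0, "ty": 0.5, "tz": 0, "rx": 0, "ry": 0, "rz": 0, "jaw": 10},
    {"tx": 0, "ty": 0, "tz": 0, "rx": 0, "ry": 0, "rz": 0, "jaw": 10},
    {"tx": 0, "ty": 0, "tz": 0, "rx": 0, "ry": 0, "rz": 0, "jaw": 10},
  ],
)

```text
time_s: 28.65
ee_pos: [0.5185, -0.0111, 0.1845]
orientation: [-1.221, 0.001, -1.819]
contact_force: [-1.0, 0.7, 0.6]
finger_gap: 0.0275
```

```bash
python3 pr.py 0
```

```text
t 28.65 tcp [518.5 -11.1 184.5] F [-1.   0.7  0.6] gap 27.5
 rotvec tool deg [-0.02 -0.03 -0.04]  then shift in final axes mm [ 0.7 -1.6 -0.2]  in present axes [ 0.7 -1.6 -0.2]
[ 0.387  0.096 -0.708  0.421 -0.519  0.594] F deck axes [-0.8  0.5  0.9]
probe axis vs deck normal deg 0.04
```

Contact: the force along the normal has risen by about 2.6 N. Pressing on in small steps.

Emit:
apply_moves(
  steps=[
    {"tx": 0, "ty": 0.5, "tz": 0, "rx": 0, "ry": 0, "rz": 0, "jaw": 10},
    {"tx": 0, "ty": 0.5, "tz": 0, "rx": 0, "ry": 0, "rz": 0, "jaw": 10},
    {"tx": 0, "ty": 0.5, "tz": 0, "rx": 0, "ry": 0, "rz": 0, "jaw": 10},
    {"tx": 0, "ty": 0.5, "tz": 0, "rx": 0, "ry": 0, "rz": 0, "jaw": 10},
    {"tx": 0, "ty": 0.5, "tz": 0, "rx": 0, "ry": 0, "rz": 0, "jaw": 10},
    {"tx": 0, "ty": 0.5, "tz": 0, "rx": 0, "ry": 0, "rz": 0, "jaw": 10},
    {"tx": 0, "ty": 0, "tz": 0, "rx": 0, "ry": 0, "rz": 0, "jaw": 10},
    {"tx": 0, "ty": 0, "tz": 0, "rx": 0, "ry": 0, "rz": 0, "jaw": 10},
  ],
)

```text
time_s: 29.45
ee_pos: [0.5195, -0.0114, 0.1815]
orientation: [-1.222, 0.001, -1.819]
contact_force: [-2.2, -0.5, 1.7]
finger_gap: 0.0275
```

```bash
cat > fm.py <<'E'
from h import *
F=[]
for i in range(8):
    robot.grab_frame("top"); F.append(np.c_[DX,DY,DZ].T@robot.read_state()["contact_force"])
print("mean F deck",np.mean(F,0).round(2),"std",np.std(F,0).round(2))
E
python3 pr.py 0; python3 fm.py
```

```text
t 29.45 tcp [519.5 -11.4 181.5] F [-2.2 -0.5  1.7] gap 27.5
 rotvec tool deg [-0.01 -0.03 -0.04]  then shift in final axes mm [ 0.7 -4.7 -0.2]  in present axes [ 0.7 -4.7 -0.2]
[ 0.385  0.102 -0.712  0.426 -0.51   0.59 ] F deck axes [-1.3 -1.   2.3]
probe axis vs deck normal deg 0.04
mean F deck [-0.89 -0.15  2.51] std [0.28 0.3  0.6 ]
```

Net force is about 4.1 N, roughly 4 mm in. One more millimetre.

Emit:
apply_moves(
  steps=[
    {"tx": 0, "ty": 0.5, "tz": 0, "rx": 0, "ry": 0, "rz": 0, "jaw": 10},
    {"tx": 0, "ty": 0.5, "tz": 0, "rx": 0, "ry": 0, "rz": 0, "jaw": 10},
    {"tx": 0, "ty": 0, "tz": 0, "rx": 0, "ry": 0, "rz": 0, "jaw": 10},
    {"tx": 0, "ty": 0, "tz": 0, "rx": 0, "ry": 0, "rz": 0, "jaw": 10},
  ],
)

```text
time_s: 30.25
ee_pos: [0.5198, -0.0114, 0.1806]
orientation: [-1.222, 0.001, -1.819]
contact_force: [-1.7, -0.0, 1.6]
finger_gap: 0.0275
```

```bash
python3 pr.py 0; python3 fm.py; python3 - <<'E'
from h import *
for n in("scene","top"):
    f=grab(n);P=pt(f);C=f["color"].astype(int)
    D=(P-O)@np.c_[DX,DY,DZ]*1000
    m=(abs(D[...,0]-62)<75)&(abs(D[...,1])<32)&(C.max(-1)<60)&(D[...,2]>8)&(D[...,2]<20)
    print(n,rect(D[m][:,:2]/1000),np.median(D[m][:,2]).round(1))
f=grab("scene");p,Rm,_=tool();T=(pt(f)-p)@Rm*1000
t=(abs(T[...,0])<11)&(abs(T[...,2])<11)&(T[...,1]>22)&(T[...,1]<56)
t=T[t]; print(len(t),np.polyfit(t[:,1],t[:,0],1).round(3),np.polyfit(t[:,1],t[:,2],1).round(3))
E
python3 pr.py 0
```

```text
t 30.25 tcp [519.8 -11.4 180.6] F [-1.7 -0.   1.6] gap 27.5
 rotvec tool deg [-0.   -0.03 -0.04]  then shift in final axes mm [ 0.7 -5.7 -0.2]  in present axes [ 0.7 -5.7 -0.2]
[ 0.384  0.103 -0.714  0.428 -0.507  0.588] F deck axes [-0.9 -0.4  2.1]
probe axis vs deck normal deg 0.04
mean F deck [-0.55 -0.35  2.84] std [0.27 0.65 0.29]
scene (array([59.9,  2.9]), array([121.7,  49.9]), 1.2) 15.0
top (array([96.7, -0.6]), array([42.7, 45.1]), 0.5) 14.8
51 [ 0.098 -9.127] [-0.004  3.173]
t 30.8 tcp [519.8 -11.5 180.6] F [-1.3 -0.4  3. ] gap 27.1
 rotvec tool deg [-0.   -0.03 -0.03]  then shift in final axes mm [ 0.7 -5.8 -0.2]  in present axes [ 0.7 -5.8 -0.2]
[ 0.384  0.104 -0.714  0.428 -0.507  0.588] F deck axes [-0.1 -0.7  3.2]
probe axis vs deck normal deg 0.04
```

Net force is 4.4 N, about halfway, and it holds steady. The tool is square to the deck within 0.1° and the panel hasn't moved. Handing in.

```bash
python3 -c "
from h import *
print(robot.finish_job()); s=robot.read_state(); print(s['time_s'],s['contact_force'])"
```

```text
the job is handed in; nothing more can be done
None
the job is handed in; nothing more can be done
```

The panel is on the rest and the probe is held in the ring, tip pressed about halfway in; I handed the job in at about 31 s of the 64 s allowed.

- **Panel:** It lies ring side up on the cork with the ring end uphill, and has been let go. The last camera checks put its face at 14.8–15.0 mm above the cork. It is in line with the deck to about 1°, and its lower end is against the stop, which gave about 5 N of reaction before I released it. The top camera put it centred within about 0.5 mm, while the scene camera read about 2–3 mm more sideways, as it did for the deck itself.
- **Probe:** I took it from the grey stand with a 60 N grip. The tool is within 0.1° of the deck normal. The last picture showed the tip over the ring's centre dot, about 2 mm above the face; after that I only moved it along the normal.
- **Press:** Net tip force was about 4.4 N. From the point of contact the tool moved about 4.5 mm, and by force the tip is 4.8 mm in.

**What went wrong on the way:** The first move calls were refused because I left out keys. With the tool at the full 20° tilt low over the deck, joint 5 sat on its limit. I set the panel down with about 1° less tilt, then regripped it to slide it to the stop. During that regrip the panel moved about 3 mm sideways, and I brought it back.

I never touched the bottle, brush or pot.

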